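Roll a wire spool up onto its pay-off stand

TASK

Load the orange wire spool onto the blue pay-off stand without picking it up: from behind, roll it slowly (under 20 cm a second) up the ramp with your fingertips, staying against it so that it neither runs away nor rolls back, until it drops home between the two rollers at the stop plate. Then push the standing hold-down bail over with a fingertip so that its bar comes to rest on top of the spool. Leave everything else on the bench where it is, and finish with your hand clear.

Things in the scene. Friction and masses are not known exactly. Their poses are not given: they have to be found in the camera images.
- spool: wire spool to load: orange flanges, copper winding, white paper band, lying on its side in front of the ramp. Flanges 80 mm in diameter, 6 mm thick; 80 mm long over all; winding 74 mm in diameter, 68 mm long between them; 0.3 to 0.6 kg, smooth. Origin at its middle, on the axis (40 mm above the bench at the start); y is the rolling axis, x and z turn as it rolls
- stand: blue sheet-metal pay-off stand, fixed to the bench. Origin on the bench at the middle of the ramp's foot edge; x uphill, y across, z up. The aluminium ramp climbs evenly from 0 to 24 mm height at x = 165 mm (8.3 degrees), 86 mm wide between rails 12 mm high; at the foot side plates 14 mm high flare out to y = +-57 mm at x = -32 mm. On the ramp the spool rolls back if nothing is behind it
- front_top (a point): top of the front roller, mid-width, 24 mm above the bench, at x = 174 mm in the stand's frame. The two rollers after the ramp turn freely, 20 mm in diameter, axes across the stand at x = 174 and 224 mm; cheeks 42 mm high beside them at y = +-44.5 mm. A spool pushed just past the top of the front roller drops about 7 mm by itself and sits between the rollers
- cradle (a point): where the spool's middle lies when it is home between the two rollers: x = 199 mm, y = 0, z = 57 mm in the stand's frame, same axes as the stand. The stop plate behind it has its face at x = 241 mm and its top 70 mm above the bench; the side brackets beside that reach 76 mm; the top of a spool that is home is 97 mm above the bench
- bail (a joint): hold-down bail, a light steel U hinged on the brackets at x = 244 mm, z = 57 mm in the stand's frame. Rad: 0 = upright, negative = leaning back (limit -0.6), positive = tipped over the spool. Starts at -0.45 to -0.15. The bar rests on a spool that is home at about 0.88 (no spool: 1.4). Stiff hinge: stays near upright where put, about 0.5 N at the bar moves it; beyond 0.6 it sinks by its own weight
- bail_bar (a point): middle of the bail's cross bar (red sleeve, 8 mm in diameter, 104 mm long across the stand), 68 mm from the hinge axis; its side arms are at y = +-51 mm in the stand's frame
- midrange: bystander, not to be moved: square-eared black loudspeaker driver, 100 mm across and 60 mm high, standing on its magnet, cone up; origin at the centre of its underside
- woofer: bystander, not to be moved: round black loudspeaker driver, 144 mm across and 80 mm high, standing on its magnet, cone up; origin at the centre of its underside
- spare_spool: bystander, not to be moved: second wire spool, grey flanges, 80 mm in diameter and 80 mm high, standing on end beside the stand; origin at its middle, 40 mm above the bench
- varnish: bystander, not to be moved: amber glass jar with a black cap, 52 mm in diameter and 75 mm high; origin at the centre of its underside
- phone: bystander, not to be moved: black smartphone lying flat, 74 x 150 x 8 mm; origin at the centre of its underside
- knife: bystander, not to be moved: orange snap-off knife lying flat, about 150 mm long; origin on its underside
- pen: bystander, not to be moved: red ball-point pen lying flat, 125 mm long; origin on its underside
There are look-alikes about, which are no part of the job. What is shaped like the spool but yellow is not meant.

How it is judged:
On the way, in this order (a step that is already met when the one before it is completed fails the run):
1. the spool lies on the slope, on its way up the ramp (x of spool in the frame of stand between 0.05 and 0.15 m and y of spool in the frame of stand between -0.01 and 0.01 m and z of spool in the frame of stand between 0.045 and 0.066 m), for 0.1 s.
2. the spool sits home between the two rollers while the bail still stands back (x of spool in the frame of stand between 0.191 and 0.207 m and y of spool in the frame of stand between -0.008 and 0.008 m and z of spool in the frame of stand between 0.0525 and 0.0615 m and angle between the y axis of spool and the y axis of stand, either way round below 0.08 rad and value of joint bail below 0.3 rad), for 0.2 s.
3. the bail's bar lies on the spool (x of spool in the frame of stand between 0.191 and 0.207 m and y of spool in the frame of stand between -0.008 and 0.008 m and z of spool in the frame of stand between 0.0525 and 0.0615 m and angle between the y axis of spool and the y axis of stand, either way round below 0.08 rad and value of joint bail between 0.8 and 0.96 rad), for 0.2 s.
At the end, for the whole second after the job is handed in: the spool lies home between the two rollers (its middle within 8 mm along and across the stand and 4 mm in height of the cradle point, its axis within 0.08 rad of the rollers'), at rest, with the bail's bar lying on it (hinge angle 0.80 to 0.96 rad) (all of step 3 and linear speed of spool below 0.02 m/s and angular speed of spool below 0.3 rad/s); the robot touches nothing.
It fails at once if the spool moves faster than 0.2 m/s while it is on the ramp (it runs away, is flung, or rolls back) (x of spool in the frame of stand between 0.01 and 0.168 m and linear speed of spool above 0.2 m/s).
It fails at once if the spool is lifted (by more than 12 to 22 mm) clear of the bench, the ramp or the rollers (height (world z) of spool above 0.078 m or (x of spool in the frame of stand below 0 m and height (world z) of spool above 0.052 m) or (x of spool in the frame of stand below 0.06 m and height (world z) of spool above 0.062 m) or (x of spool in the frame of stand below 0.12 m and height (world z) of spool above 0.071 m)).
It fails at once if a bystander is moved by more than 25 mm (distance of any of midrange, woofer, spare_spool, varnish, phone, knife, pen from where it was at the start of the episode above 0.025 m).
It also fails if it takes over 54 s, if anything falls off the work surface, if the arm or the gripper's body presses on something with over 40 N, if the wrist force passes 120 N, or if a joint passes its speed limit or range.

ROBOT

A 7-joint arm with a two-finger parallel gripper is mounted at the origin on the work surface. World frame = base frame: x ahead of the robot, y to its left, z up, the work surface at z = 0. Lengths are in m, angles in rad, forces in N, time in s.
With the tool pointing down it reaches from about 0.425 to 0.875 m from the base axis. Payload 4.7 kg.
Tool frame: the origin (TCP) lies at the centre of the arm's flange, where the gripper is bolted on; the fingertips stand 182 mm ahead of it and the grasp point (between the pads) lies 164 mm ahead of it; x points along the fingers, y is the direction in which the jaws open and shut, and the axes are right-handed (so a half turn about x gives the same grasp; the last joint's range is limited). The gripper opens to 87 mm and grips with 3 to 60 N. Pads are 19 mm wide; open, the fingers measure 117 mm over their backs; the gripper's body (75 mm by 190 mm) begins 51 mm behind the grasp point.
Start: joints at [-1.144, 0.321, -0.07, 1.45, 0.023, 1.371, -0.057], TCP at [0.261, 0.595, 0.405] pointing down, gripper open.
Joint ranges: [-2.86, 2.86], [-0.3, 2.09], [-1.38, 1.24], [0.06, 2.45], [-1.56, 4.7], [0.09, 2.05], [-2.69, 2.69]. Speed limits (rad/s): [2.57, 2.57, 3.14, 3.14, 3.14, 3.14, 3.14].

INTERFACE

Orientations are given as a rotation vector (axis times angle).
In Python, from bench import ctrl gives the robot as it stands.
- The arm moves only by the shell command python3 -m crank 'ROWS' [FORCE]. ROWS is JSON, one flat list of numbers, 7 for each row, row after row: the shift along the tool's x, y, z in mm, then the turn, a rotation vector about the tool's x, y, z in rad, then the finger opening in mm, from 0 to 87. A call has exactly 5 rows; each row shifts and turns the commanded pose from where the row before left it, along the tool's axes as they then stand; what a row does not reach is not made up. A row lasts 1/8 s, in which the tool goes at most 62.5 mm and 10.7 degrees, less where a joint would pass 70% of its speed; a pose out of reach is approached as far as the arm can. A call with a gripper value outside its range is refused whole. The fingers move at their own pace and stop on an object; FORCE is the grip in N (left out, the last holds). Time passes only in rows, so rows that do not move let the fingers close, or fill a call up. It gives the time, the measured TCP pose, the force and the opening at its end, in the units of the state.
- ctrl.get_state(): the state, without advancing time (a new reading comes with each control period).
- ctrl.get_image(name): name is "scene" or "top" or "wrist"; returns the picture (400x640x3 uint8, red, green, blue); there is no depth.
- ctrl.camera_params(name): a dict with "K" (3x3 intrinsics, pixels), "world_to_cam" (4x4, takes a point from world to camera coordinates); the wrist camera has in their place "hand_eye" (4x4, takes a point from camera to tool coordinates, whose origin is the TCP and whose axes are the tool frame's). Camera axes: x right, y down, z forward; pixel columns grow to the right and rows downward; lengths in m; the calibration is good to about 2 mm. A picture is of the moment at which its call begins: read the wrist's pose just before it. camera_params takes no time and is no camera call.
- ctrl.close_job(): hands the job in, once; it reports no verdict.
Trained networks look in the newest picture that a camera, given by its name, has taken for a name from the list of things; names that differ only in an ending like _2 or _b are one class to them, and where a whole thing is asked for, a point or a joint stands for the part that bears it (a point fixed in the world has none). Each returns a list of dicts, best first, with "confidence" (0 to 1); they miss things now and then, are a little off and sometimes report something else, mostly with a low value. They report only what shows in the picture. A call takes as long as a camera call. They do not tell look-alikes from the thing itself.
- ctrl.regions_of(camera, target): "region" (400x640 bool, what is visible of it) and "at" ([column, row] in pixels, amid what is visible of it).
- ctrl.mark_of(camera, target): "at" ([column, row] in pixels: a listed point, or the origin of a listed thing).
The state is a dict: "time": time; "joint_positions": joint angles; "qd": joint speeds; "joint_torque": joint torques, N m; "position": TCP position; "tool_rot": TCP orientation; "ft_force": force on the tool from outside, world axes, zero at the start; "torque": the same for the moment, N m; "grip_width": opening from 0.0 (shut) to 1.0 (fully open).
Only numpy, scipy, OpenCV 4.12 (cv2) and the standard library are available. Lean on these libraries where they do the work, as an engineer would, in place of code of your own. Each camera call takes 0.05 s, during which the arm holds its last target.

## Working session

There is one attempt and no reset: what is moved stays moved. The work goes in short steps, Python scripts to look and compute and a shell command to move; the robot and the scene stay as the last step left them, time stands still between calls to the robot, and variables do not carry over. Pictures are saved under pics/ and viewed, and the job is handed in when it is done.

```bash
ls; mkdir -p pics; python3 - <<'E'
from bench import ctrl
import cv2,numpy as np
s=ctrl.get_state()
for k,v in s.items(): print(k,np.round(v,3))
for n in ["scene","top","wrist"]:
    im=ctrl.get_image(n); cv2.imwrite(f"pics/{n}0.png",im[...,::-1])
    p=ctrl.camera_params(n); print(n,{k:np.round(v,3).tolist() for k,v in p.items()})
E
```

```text
pics
time 0.0
joint_positions [-1.144  0.322 -0.07   1.452  0.023  1.371 -0.057]
qd [-0.    -0.    -0.    -0.     0.     0.001  0.   ]
joint_torque [ 0.0000e+00 -4.9129e+01 -4.0400e-01 -3.1253e+01 -6.4000e-02  4.3000e-02
  0.0000e+00]
position [0.261 0.595 0.404]
tool_rot [ 0.322  1.547 -0.325]
ft_force [ 0.218  0.143 -0.024]
torque [ 0.012 -0.033  0.024]
grip_width 0.996
scene {'K': [[405.68, 0.0, 315.225], [0.0, 405.68, 199.275], [0.0, 0.0, 1.0]], 'world_to_cam': [[-0.874, 0.486, 0.006, 0.481], [0.413, 0.749, -0.518, -0.157], [-0.256, -0.45, -0.855, 1.239], [0.0, 0.0, 0.0, 1.0]]}
top {'K': [[361.457, 0.0, 312.641], [0.0, 361.457, 199.994], [0.0, 0.0, 1.0]], 'world_to_cam': [[0.003, -1.0, 0.022, -0.035], [-0.99, -0.006, -0.141, 0.548], [0.142, -0.021, -0.99, 1.076], [0.0, 0.0, 0.0, 1.0]]}
wrist {'K': [[287.574, 0.0, 316.01], [0.0, 287.574, 203.232], [0.0, 0.0, 1.0]], 'hand_eye': [[-0.001, -0.259, 0.966, 0.02], [1.0, 0.0, 0.001, 0.0], [-0.001, 0.966, 0.259, -0.071], [0.0, 0.0, 0.0, 1.0]]}
```

View pics/scene0.png

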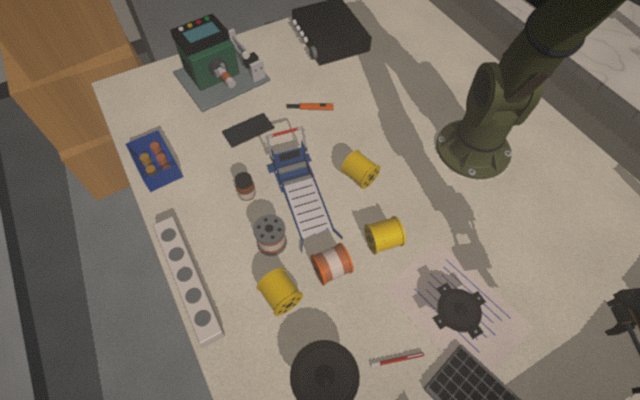

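View pics/top0.png

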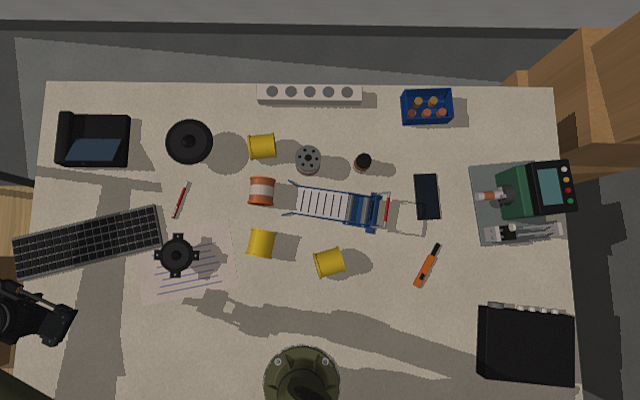

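View pics/wrist0.png

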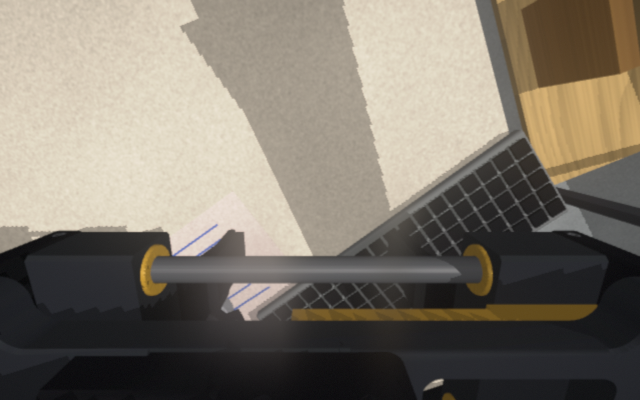

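The orange spool with the white band is at scene (332,263) and top (262,191), in front of the ramp foot. The yellow spools at top (262,146), (261,243) and (329,262) are look-alikes. The ramp climbs to the right in the top view, roughly along world -y.

```bash
cat > h.py <<'E'
from bench import ctrl
import cv2,numpy as np
from scipy.spatial.transform import Rotation as R
def cam(n):
    p=ctrl.camera_params(n)
    if 'world_to_cam' in p: return np.array(p['K']),np.array(p['world_to_cam'])
    s=ctrl.get_state(); T=np.eye(4);T[:3,:3]=R.from_rotvec(s['tool_rot']).as_matrix();T[:3,3]=s['position']
    return np.array(p['K']),np.linalg.inv(T@np.array(p['hand_eye']))
def ray(n,uv):
    K,M=cam(n); d=M[:3,:3].T@(np.linalg.inv(K)@[uv[0],uv[1],1]); return -M[:3,:3].T@M[:3,3],d/np.linalg.norm(d)
def plane(n,uv,z):
    o,d=ray(n,uv); return o+d*(z-o[2])/d[2]
def tri(a,b):
    A=0;B=0
    for n,uv in (a,b):
        o,d=ray(n,uv);P=np.eye(3)-np.outer(d,d);A=A+P;B=B+P@o
    x=np.linalg.solve(A,B); return x,[np.linalg.norm((np.eye(3)-np.outer(d,d))@(x-o)) for o,d in (ray(*a),ray(*b))]
def proj(n,X):
    K,M=cam(n); c=M[:3,:3]@X+M[:3,3]; p=K@c; return p[:2]/p[2]
E
python3 - <<'E'
from h import *
for t in ["spool","stand","front_top","cradle","bail_bar"]:
    r={}
    for n in ["scene","top"]:
        l=ctrl.mark_of(n,t); print(t,n,[(np.round(d['at'],1).tolist(),round(d['confidence'],2)) for d in l[:5]])
        r[n]=l[0]['at'] if l else None
    if all(v is not None for v in r.values()):
        x,e=tri(("scene",r['scene']),("top",r['top'])); print('   ->',np.round(x,4),np.round(e,4))
im=ctrl.get_image("top");cv2.imwrite("pics/topc.png",cv2.resize(im[130:260,230:430],None,fx=4,fy=4,interpolation=cv2.INTER_CUBIC)[...,::-1])
im=ctrl.get_image("scene");cv2.imwrite("pics/scc.png",cv2.resize(im[100:300,220:420],None,fx=3,fy=3,interpolation=cv2.INTER_CUBIC)[...,::-1])
E
```

```text
spool scene [([359.7, 170.9], 0.94), ([333.9, 262.1], 0.89), ([278.5, 292.5], 0.63), ([384.3, 234.0], 0.56)]
spool top [([262.8, 147.7], 0.82), ([261.4, 242.9], 0.76), ([325.2, 263.5], 0.76), ([262.9, 190.3], 0.71)]
   -> [0.5716 0.1077 0.4262] [0.0407 0.0407]
stand scene [([317.0, 234.9], 0.75)]
stand top [([299.9, 199.9], 0.86)]
   -> [ 0.555   0.0107 -0.0335] [0.0044 0.0044]
front_top scene [([299.6, 177.9], 0.57)]
front_top top [([349.6, 207.5], 0.6)]
   -> [ 0.5241 -0.146   0.0225] [0.0041 0.0041]
cradle scene [([293.3, 164.3], 0.82), ([267.9, 233.8], 0.3)]
cradle top [([359.3, 205.7], 0.91), ([425.1, 270.6], 0.56)]
   -> [ 0.527  -0.1725  0.057 ] [0.0022 0.0022]
bail_bar scene [([280.8, 131.8], 0.73)]
bail_bar top [([388.3, 210.1], 0.57)]
   -> [ 0.5142 -0.2549  0.1005] [0.0044 0.0044]
```

View pics/topc.png

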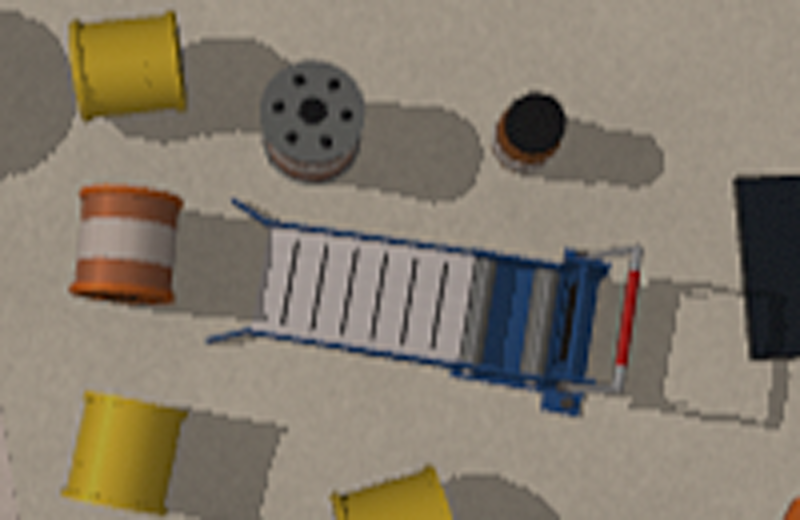

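View pics/scc.png

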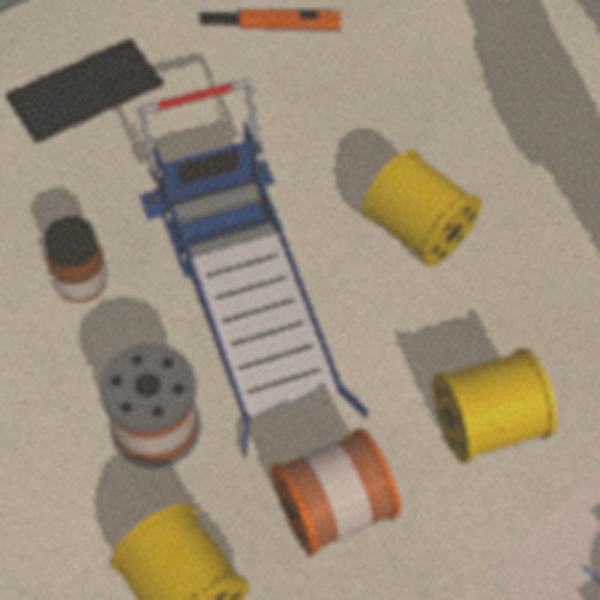

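```bash
cat > fit.py <<'E'
from h import *
from scipy.optimize import least_squares,minimize
CAM={n:cam(n) for n in ("scene","top")}
def pj(n,X):
    K,M=CAM[n]; c=X@M[:3,:3].T+M[:3,3]; p=c@K.T; return p[:,:2]/p[:,2:]
P=[('top',(-32,57,14),(288.3,180.3)),('top',(-32,-57,14),(282,215)),('top',(0,43,0),(297.5,186.3)),('top',(0,-43,0),(296.3,212.5)),
('top',(165,43,24),(348.8,194.3)),('top',(165,-43,24),(346.3,219.5)),
('scene',(0,43,0),(301.7,239)),('scene',(0,-43,0),(331,228.3)),('scene',(165,43,24),(284,183.3)),('scene',(165,-43,24),(311.7,176)),
('scene',(199,0,57),(293.3,164.3)),('top',(199,0,57),(359.3,205.7)),('scene',(174,0,24),(299.6,177.9)),('top',(174,0,24),(349.6,207.5)),('scene',(0,0,0),(317,234.9)),('top',(0,0,0),(299.9,199.9))]
def S2W(q,X):
    c,s=np.cos(q[2]),np.sin(q[2]); X=np.asarray(X,float)
    return np.c_[q[0]+c*X[:,0]-s*X[:,1],q[1]+s*X[:,0]+c*X[:,1],X[:,2]]
def res(q):
    return np.concatenate([pj(n,S2W(q,[np.array(X)/1000]))[0]-uv for n,X,uv in P])
if __name__=="__main__":
    r=least_squares(res,[0.55,0.0,-1.6],loss='soft_l1'); q=r.x
    print('stand',np.round(q,4),np.round(np.degrees(q[2]),2)); print(np.round(res(q).reshape(-1,2),1).tolist())
    for cn in ('scene','top'):
        m=[(p,x) for p,x in [(a,res(q).reshape(-1,2)[i]) for i,(a,_,_) in enumerate(P)] if p==cn]
    masks={}
    for n,uv in (('scene',(333,263)),('top',(262,191))):
        ctrl.get_image(n)
        for d in ctrl.regions_of(n,'spool'):
            if np.hypot(*(np.array(d['at'])-uv))<12: masks[n]=d['region'];print(n,d['at'],d['confidence'],d['region'].sum());break
    th=np.linspace(0,2*np.pi,40)
    ring=np.c_[.04*np.cos(th),0*th,.04*np.sin(th)]
    cyl=np.r_[ring+[0,.04,0],ring-[0,.04,0]]
    def cost(v):
        X=S2W([v[0],v[1],v[2]],cyl+[0,0,.04]);t=0
        for n,m in masks.items():
            h=cv2.convexHull((pj(n,X)*16+0).astype(np.int32)); b=np.zeros((1600,2560),np.uint8)
            cv2.fillConvexPoly(b,(h/4).astype(np.int32)+2,1); b=cv2.resize(b.astype(np.float32),(640,400),interpolation=cv2.INTER_AREA)
            t+=np.abs(b-m).sum()/m.sum()
        return t
    x0=plane('top',(262.9,190.3),.04); x0b=plane('scene',(333.9,262.1),.04); print(x0,x0b)
    b=minimize(cost,[x0[0],x0[1],q[2]],method='Nelder-Mead',options=dict(initial_simplex=[[x0[0],x0[1],q[2]],[x0[0]+.006,x0[1],q[2]],[x0[0],x0[1]+.006,q[2]],[x0[0],x0[1],q[2]+.12]]))
    v=b.x;print('spool',np.round(v,4),b.fun)
    c,s=np.cos(q[2]),np.sin(q[2]); d=v[:2]-q[:2]; print('spool in stand',np.round([c*d[0]+s*d[1],-s*d[0]+c*d[1],v[2]-q[2]],4))
E
python3 fit.py
```

```text
stand [ 0.556   0.0227 -1.7321] -99.24
[[-0.2, -1.0], [-0.2, -0.5], [-0.1, -0.3], [-3.5, -0.2], [0.2, -1.0], [-1.5, 0.7], [0.5, -1.4], [1.3, -0.4], [-1.1, 0.5], [0.1, -0.7], [-0.1, -0.9], [-0.1, 1.5], [-3.1, -0.9], [0.2, -0.3], [0.4, -2.2], [-4.8, -0.8]]
scene [334.6, 265.7] 0.74 1115
top [263.6, 192.4] 0.75 715
[0.57700234 0.12109695 0.04      ] [0.56993845 0.13009488 0.04      ]
spool [ 0.5764  0.1277 -1.6693] 0.19840775816112138
spool in stand [-0.1069  0.0033  0.0627]
```

```bash
python3 - <<'E'
from h import *
s=ctrl.get_state();M=R.from_rotvec(s['tool_rot']).as_matrix();print(np.round(M,3),s['time'])
q=np.array([.556,.0227,-1.7321]);ux=np.array([np.cos(q[2]),np.sin(q[2]),0]);uy=np.array([-ux[1],ux[0],0])
for sg in (1,-1):
    X=np.array([0,0,-1.]);Z=sg*ux;Y=np.cross(Z,X);T=np.c_[X,Y,Z]
    d=R.from_matrix(M.T@T).as_rotvec();print(sg,np.round(d,3),np.round(np.degrees(np.linalg.norm(d)),1))
E
```

```text
[[ 0.     0.401  0.916]
 [ 0.     0.916 -0.401]
 [-1.     0.     0.   ]] 0.95
1 [ 1.319 -0.    -0.   ] 75.6
-1 [-1.822  0.    -0.   ] 104.4
```

```bash
cat > plan.py <<'E'
from h import *
import sys
Q=np.array([.556,.0227,-1.7321])
def goal(x,y,ztip,yaw=None):
    yaw=Q[2] if yaw is None else yaw
    c,s=np.cos(Q[2]),np.sin(Q[2])
    p=np.array([Q[0]+c*x-s*y,Q[1]+s*x+c*y,ztip+.182])
    X=np.array([0,0,-1.]);Z=np.array([np.cos(yaw),np.sin(yaw),0]);return p,np.c_[X,np.cross(Z,X),Z]
def show():
    s=ctrl.get_state();M=R.from_rotvec(s['tool_rot']).as_matrix();c,sn=np.cos(Q[2]),np.sin(Q[2]);d=s['position']-np.r_[Q[:2],0]
    print('t',round(s['time'],2),'hand in stand mm',np.round(1000*np.array([c*d[0]+sn*d[1],-sn*d[0]+c*d[1],d[2]-.182]),1),'yawerr',round(np.arctan2(M[1,2],M[0,2])-Q[2],4),'axis',np.round(M[:,0],3),'F',np.round(s['ft_force'],1),'grip',round(s['grip_width']*87,1),'q',np.round(s['joint_positions'],2))
def rows(p,T,n):
    s=ctrl.get_state();M=R.from_rotvec(s['tool_rot']).as_matrix()
    dr=R.from_matrix(M.T@T).as_rotvec();d=(p-s['position'])*1000
    for i in range(n):
        Mi=M@R.from_rotvec(dr*i/n).as_matrix(); print(np.round(Mi.T@d/n,1),np.round(dr/n,3))
if __name__=="__main__":
    show()
    if len(sys.argv)>1:
        a=[float(v) for v in sys.argv[1:]]; rows(*goal(*[v/1000 for v in a[:3]]),int(a[3]))
E
python3 plan.py -200 2 150 10
```

```text
t 0.95 hand in stand mm [-517.8 -383.4  222.8] yawerr 1.3193 axis [ 0.  0. -1.] F [-0.1 -0.5  0.4] grip 86.7 q [-1.14  0.32 -0.07  1.45  0.02  1.37 -0.06]
[  7.3 -21.2  45.2] [ 0.132 -0.    -0.   ]
[  7.3 -15.1  47.6] [ 0.132 -0.    -0.   ]
[ 7.3 -8.7 49.2] [ 0.132 -0.    -0.   ]
[ 7.3 -2.1 49.9] [ 0.132 -0.    -0.   ]
[ 7.3  4.5 49.8] [ 0.132 -0.    -0.   ]
[ 7.3 11.  48.7] [ 0.132 -0.    -0.   ]
[ 7.3 17.3 46.9] [ 0.132 -0.    -0.   ]
[ 7.3 23.3 44.2] [ 0.132 -0.    -0.   ]
[ 7.3 28.9 40.7] [ 0.132 -0.    -0.   ]
[ 7.3 34.  36.6] [ 0.132 -0.    -0.   ]
```

```bash
python3 -m crank '[7,-21,45,0.132,0,0,46, 7,-15,48,0.132,0,0,46, 7,-9,49,0.132,0,0,46, 7,-2,50,0.132,0,0,46, 7,4,50,0.132,0,0,46]' 20; python3 -m crank '[7,11,49,0.132,0,0,46, 7,17,47,0.132,0,0,46, 7,23,44,0.132,0,0,46, 7,29,41,0.132,0,0,46, 7,34,37,0.132,0,0,46]'; python3 plan.py -200 2 32 5
```

```text
time: 1.58
position: [0.4261, 0.4058, 0.3698]
tool_rot: [0.839, 1.403, -0.838]
ft_force: [0.4, 0.4, 0.9]
grip_width: 0.558
time: 2.2
position: [0.5903, 0.2171, 0.3348]
tool_rot: [1.331, 1.126, -1.33]
ft_force: [0.3, 1.2, 0.1]
grip_width: 0.532
t 2.2 hand in stand mm [-197.4    2.6  152.8] yawerr -0.0046 axis [ 0.001  0.001 -1.   ] F [0.3 1.2 0.1] grip 46.3 q [-0.68  0.32  0.35  1.61 -0.12  1.23 -0.47]
[24.2 -0.1 -0.5] [-0.001 -0.    -0.   ]
[24.2 -0.1 -0.5] [-0.001 -0.    -0.   ]
[24.2 -0.1 -0.5] [-0.001 -0.    -0.   ]
[24.2 -0.1 -0.5] [-0.001 -0.    -0.   ]
[24.2 -0.1 -0.5] [-0.001 -0.    -0.   ]
```

```bash
python3 - <<'E'
from plan import *
K,M=cam('wrist')
im=ctrl.get_image('wrist').copy()
def pw(X): 
    c=M[:3,:3]@X+M[:3,3];p=K@c;return p[:2]/p[2]
for x,y,z in [(0,43,0),(0,-43,0),(165,43,24),(165,-43,24),(-32,57,14),(-32,-57,14),(199,0,57),(174,0,24)]:
    p,_=goal(x/1000,y/1000,z/1000); p[2]-=.182
    u=pw(p);print(x,y,z,np.round(u,1));cv2.circle(im,tuple(int(round(v)) for v in u),3,(255,0,255),1)
cv2.imwrite('pics/w1.png',im[...,::-1])
ctrl.get_image('top');cv2.imwrite('pics/t1.png',cv2.resize(ctrl.get_image('top')[120:270,200:420],None,fx=3.6,fy=3.6,interpolation=cv2.INTER_CUBIC)[...,::-1])
E
```

```text
0 43 0 [348.  340.6]
0 -43 0 [281.7 340.9]
165 43 24 [346.9 455.4]
165 -43 24 [283.9 455.6]
-32 57 14 [361.4 326.7]
-32 -57 14 [268.  327.1]
199 0 57 [315.5 503.6]
174 0 24 [315.4 460.4]
```

View pics/w1.png

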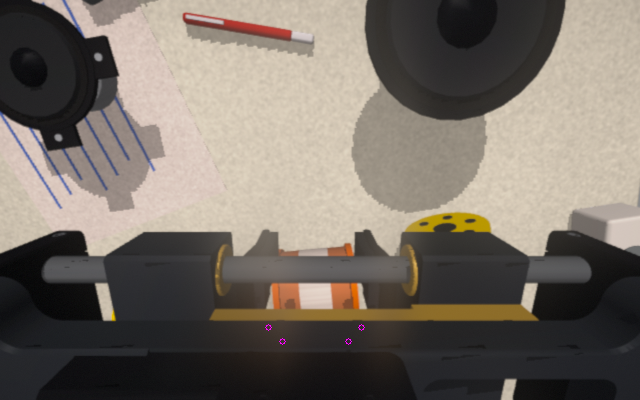

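View pics/t1.png

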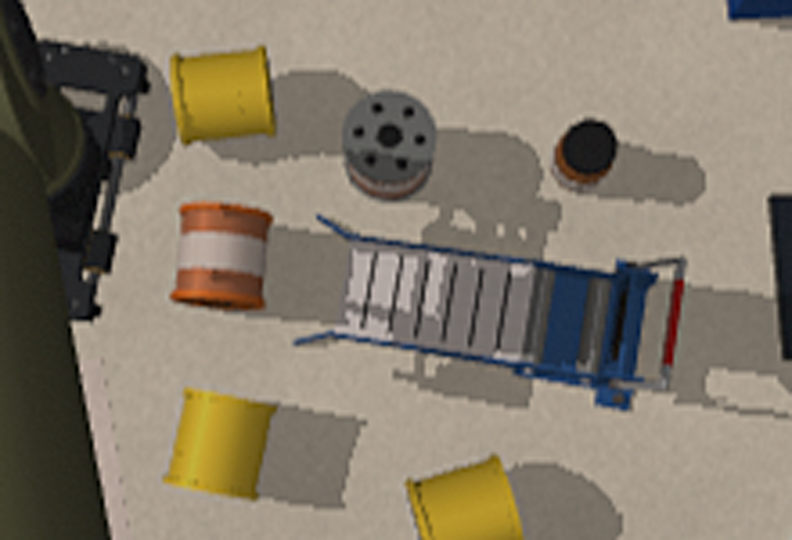

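The top view shows the spool clear of the hand, and the wrist view shows it centred between the fingers (column ~317). I'll descend behind it.

```bash
python3 -m crank '[24,0,0,0,0,0,46, 25,0,0,0,0,0,46, 25,0,0,0,0,0,46, 25,0,0,0,0,0,46, 24,0,0,0,0,0,46]'; python3 plan.py; python3 -m crank '[0,0,8,0,0,0,46, 0,0,8,0,0,0,46, 0,0,8,0,0,0,46, 0,0,8,0,0,0,46, 0,0,4,0,0,0,46]'; python3 plan.py
python3 - <<'E'
from h import *
for n in('scene','top'):
    im=ctrl.get_image(n); c=im[170:320,240:440] if n=='scene' else im[140:240,200:333]
    cv2.imwrite(f'pics/{n}2.png',cv2.resize(c,(800,600),interpolation=cv2.INTER_CUBIC)[...,::-1])
cv2.imwrite('pics/w2.png',ctrl.get_image('wrist')[...,::-1])
E
```

```text
time: 2.98
position: [0.5886, 0.22, 0.2111]
tool_rot: [1.326, 1.131, -1.325]
ft_force: [-1.3, -0.4, -0.2]
grip_width: 0.527
t 2.98 hand in stand mm [-200.     0.5   29.1] yawerr 0.0022 axis [-0.     0.001 -1.   ] F [-1.3 -0.4 -0.2] grip 45.8 q [-0.66  0.45  0.33  1.72 -0.17  1.   -0.44]
time: 3.6
position: [0.5837, 0.1818, 0.2123]
tool_rot: [1.329, 1.127, -1.327]
ft_force: [-0.6, 0.6, 0.0]
grip_width: 0.529
t 3.6 hand in stand mm [-161.5    1.8   30.3] yawerr -0.0016 axis [ 0.001  0.    -1.   ] F [-0.6  0.6  0. ] grip 46.0 q [-0.63  0.41  0.34  1.76 -0.16  0.99 -0.39]
```

View pics/scene2.png

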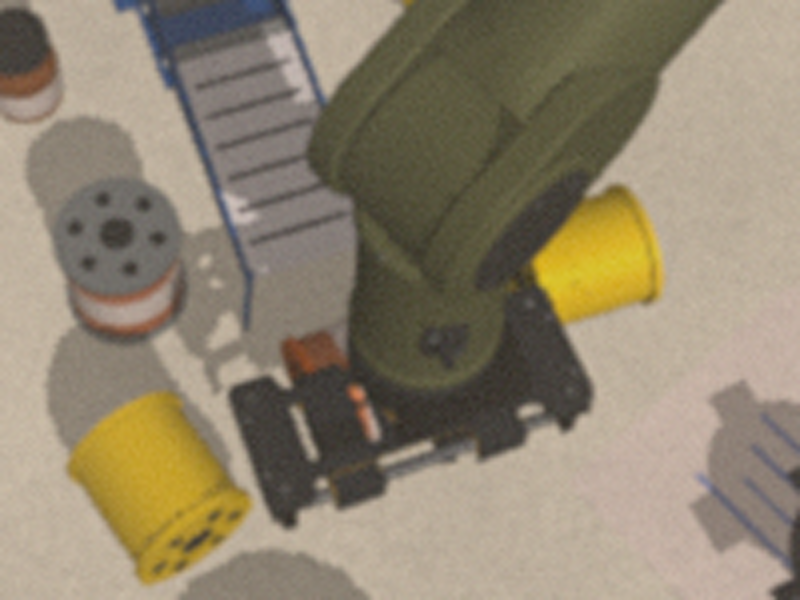

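View pics/w2.png

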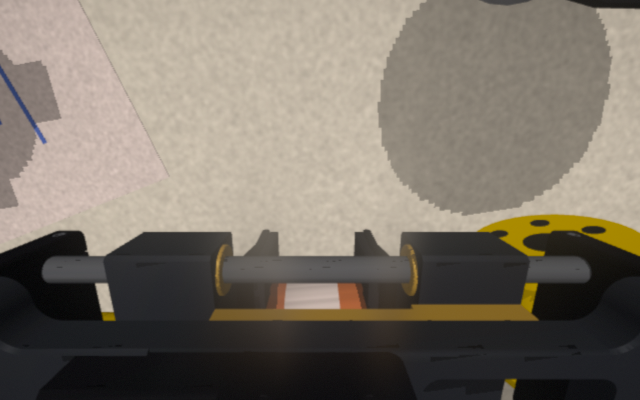

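```bash
python3 -m crank '[0,0,8,0,0,0,46, 0,0,8,0,0,0,46, 0,0,8,0,0,0,46, 0,0,8,0,0,0,46, 0,0,8,0,0,0,46]'; python3 plan.py
python3 - <<'E'
from h import *
for n in('scene','top'):
    im=ctrl.get_image(n); c=im[170:320,240:440] if n=='scene' else im[140:260,200:360]
    cv2.imwrite(f'pics/{n}3.png',cv2.resize(c,(800,600),interpolation=cv2.INTER_CUBIC)[...,::-1])
cv2.imwrite('pics/w3.png',cv2.resize(ctrl.get_image('wrist')[200:340,200:440],None,fx=3,fy=3)[...,::-1])
E
```

```text
time: 4.38
position: [0.5771, 0.1424, 0.2118]
tool_rot: [1.328, 1.128, -1.328]
ft_force: [0.3, 0.6, -0.1]
grip_width: 0.528
t 4.38 hand in stand mm [-121.6    1.6   29.8] yawerr -0.001 axis [ 0. -0. -1.] F [ 0.3  0.6 -0.1] grip 46.0 q [-0.58  0.38  0.36  1.81 -0.16  0.98 -0.33]
```

View pics/top3.png

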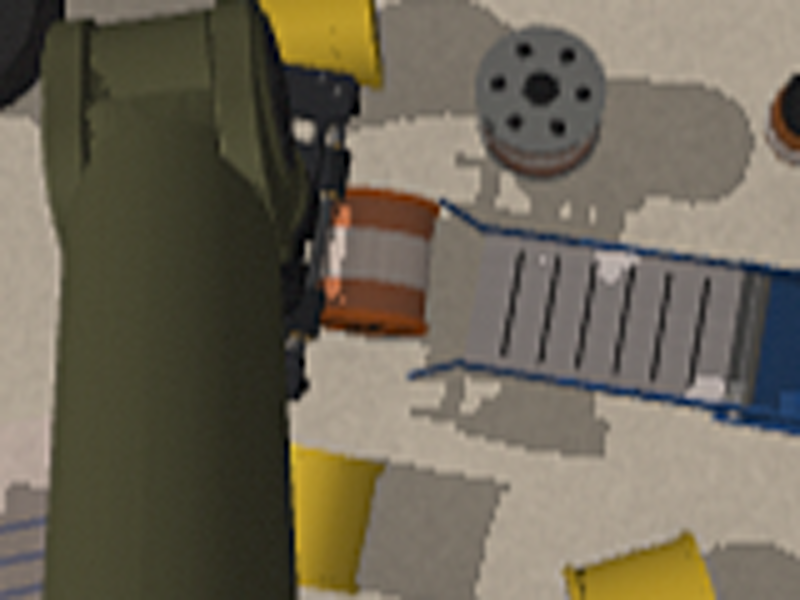

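View pics/w3.png

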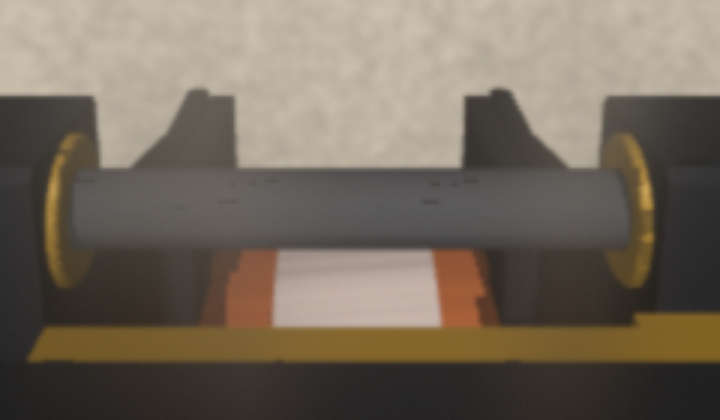

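```bash
python3 - <<'E'
from fit import *
import fit
im=ctrl.get_image('top')
Pt=[p for p in P if p[0]=='top'][:6]+[('top',(-32,57,14),(200+443/5,140+200/5)),('top',(-32,-57,14),(200+412/5,140+375/5)),('top',(165,43,24),(200+750/5,140+264/5))]
f=lambda q: np.concatenate([pj(n,S2W(q,[np.array(X)/1000]))[0]-uv for n,X,uv in Pt])
r=least_squares(f,[.556,.0227,-1.73],loss='soft_l1');q=r.x;print('top only',np.round(q,4),np.round(f(q).reshape(-1,2),1).tolist())
for d in ctrl.regions_of('top','spool'):
    print(d['at'],d['confidence'],d['region'].sum())
big=cv2.resize(im[140:260,200:360],(800,600),interpolation=cv2.INTER_CUBIC)
th=np.linspace(0,2*np.pi,60)
for (x,y,col) in ((-72,0,(0,255,0)),(-72,4,(255,0,255))):
    for e in (.04,-.04):
        ring=np.c_[x/1000+.04*np.cos(th),0*th+y/1000+e,.04+.04*np.sin(th)]
        u=(pj('top',S2W(q,ring))-[200,140])*5+2
        cv2.polylines(big,[u.astype(np.int32)],True,col,1)
for X in [(-32,57,14),(-32,-57,14),(0,43,0),(0,-43,0),(0,43,12),(0,-43,12),(165,43,36),(165,-43,36)]:
    u=(pj('top',S2W(q,[np.array(X)/1000]))[0]-[200,140])*5+2;cv2.circle(big,tuple(int(v) for v in u),4,(255,255,0),1)
cv2.imwrite('pics/top3o.png',big[...,::-1])
E
```

```text
top only [ 0.5546  0.0206 -1.7172] [[0.2, -0.5], [0.7, 0.2], [0.3, 0.1], [-2.7, 0.3], [0.8, -1.3], [-0.5, 0.5], [-0.1, -0.2], [0.3, 0.2], [-0.4, 0.2]]
[278.2, 192.1] 0.93 730
[325.7, 262.0] 0.82 665
[268.4, 148.1] 0.76 405
```

View pics/top3o.png

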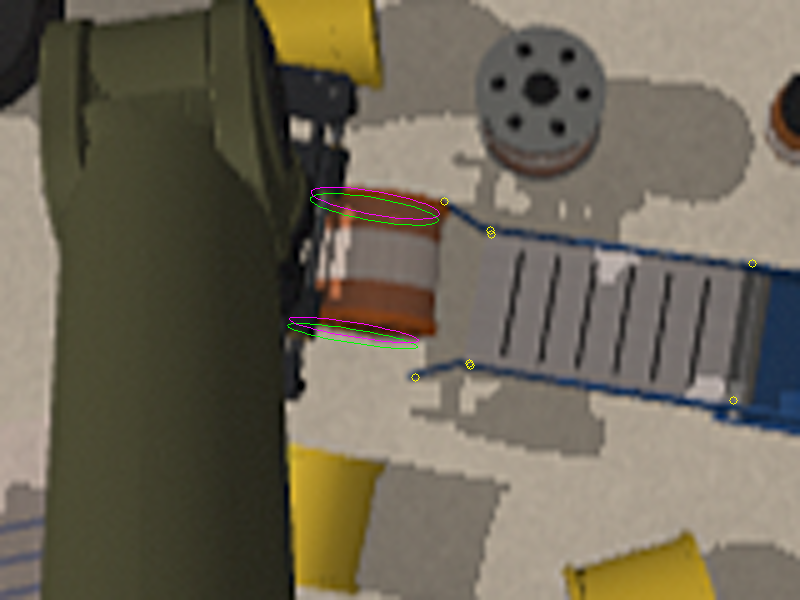

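The spool coasted a little and heads about 0.1 rad towards +y, with its middle at y≈+5 mm. I'll widen the fingers to 60 mm to bear on both flanges, shift +3 mm, and steer slightly towards -y.

```bash
python3 -m crank '[0,3,0,0.10,0,0,60, 0,0,4,0,0,0,60, 0,0,6,0,0,0,60, 0,0,6,0,0,0,60, 0,0,6,0,0,0,60]'; python3 plan.py
cat > look.py <<'E'
from fit import *
import sys
q=[.5546,.0206,-1.7172]
tag,x,y,z,dy=sys.argv[1],*[float(v) for v in sys.argv[2:6]]
im=ctrl.get_image('top')
th=np.linspace(0,2*np.pi,60)
big=cv2.resize(im[150:250,230:390],(800,500),interpolation=cv2.INTER_CUBIC)
q2=[*S2W(q,[[x/1000,y/1000,0]])[0][:2],q[2]+dy]
for e in (.04,-.04):
    ring=np.c_[.04*np.cos(th),0*th+e,z/1000+.04*np.sin(th)]
    u=(pj('top',S2W(q2,ring))-[230,150])*5+2
    cv2.polylines(big,[u.astype(np.int32)],True,(0,255,0),1)
for X in [(-32,57,14),(-32,-57,14),(0,43,0),(0,-43,0),(165,43,36),(165,-43,36)]:
    u=(pj('top',S2W(q,[np.array(X)/1000]))[0]-[230,150])*5+2;cv2.circle(big,tuple(int(v) for v in u),4,(255,255,0),1)
cv2.imwrite(f'pics/L{tag}.png',big[...,::-1])
E
python3 look.py a -55 4 40 0.05
```

```text
time: 5.25
position: [0.5744, 0.1213, 0.212]
tool_rot: [1.4, 1.074, -1.398]
ft_force: [-0.3, 1.7, 0.2]
grip_width: 0.69
t 5.25 hand in stand mm [-100.3    2.4   30. ] yawerr -0.1002 axis [ 0.001  0.001 -1.   ] F [-0.3  1.7  0.2] grip 60.0 q [-0.58  0.37  0.38  1.83 -0.17  0.97 -0.39]
```

View pics/La.png

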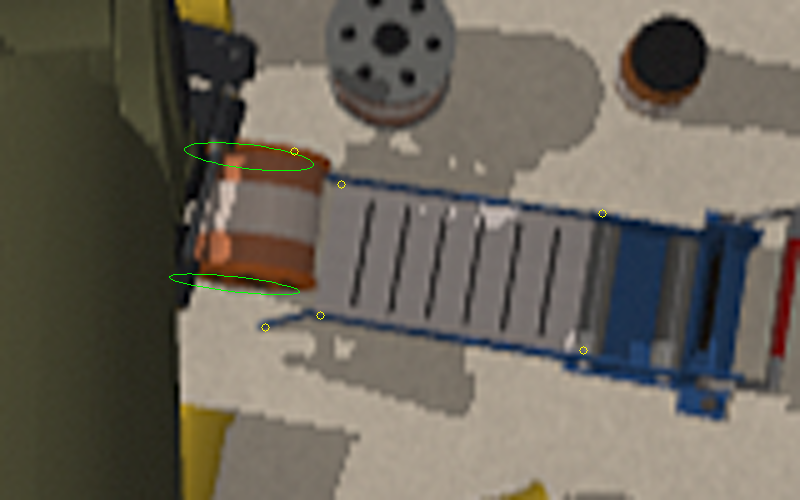

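```bash
python3 -m crank '[0,0,5,0.04,0,0,60, 0,0,6,0,0,0,60, 0,0,6,0,0,0,60, 0,0,6,0,0,0,60, 0,0,6,0,0,0,60]'; python3 plan.py
python3 look.py b -20 3 40 0.0
```

```text
time: 5.92
position: [0.5657, 0.093, 0.2116]
tool_rot: [1.428, 1.051, -1.429]
ft_force: [-0.1, 1.2, 1.5]
grip_width: 0.694
t 5.92 hand in stand mm [-71.   -1.7  29.6] yawerr -0.141 axis [-0.001 -0.    -1.   ] F [-0.1  1.2  1.5] grip 60.4 q [-0.55  0.35  0.4   1.86 -0.16  0.96 -0.38]
```

View pics/Lb.png

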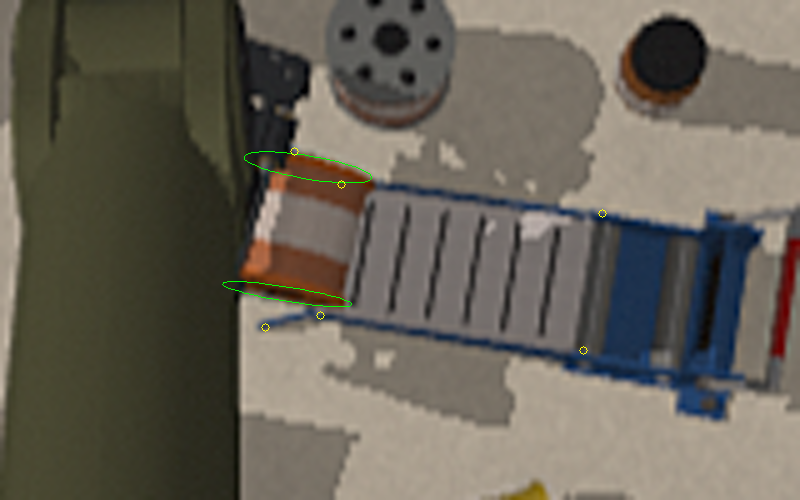

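```bash
python3 -m crank '[0,0,6,-0.04,0,0,60, 0,0,5,-0.04,0,0,60, 0,0,5,-0.04,0,0,60, 0,0,5,-0.03,0,0,60, 0,0,4,0,0,0,60]'; python3 plan.py
python3 look.py c 0 0 40 0.0
```

```text
time: 6.6
position: [0.5603, 0.0694, 0.2119]
tool_rot: [1.321, 1.134, -1.32]
ft_force: [0.4, 2.7, 1.6]
grip_width: 0.69
t 6.6 hand in stand mm [-46.8  -3.3  29.9] yawerr 0.0091 axis [ 0.     0.001 -1.   ] F [0.4 2.7 1.6] grip 60.0 q [-0.51  0.33  0.39  1.88 -0.15  0.96 -0.2 ]
```

View pics/Lc.png

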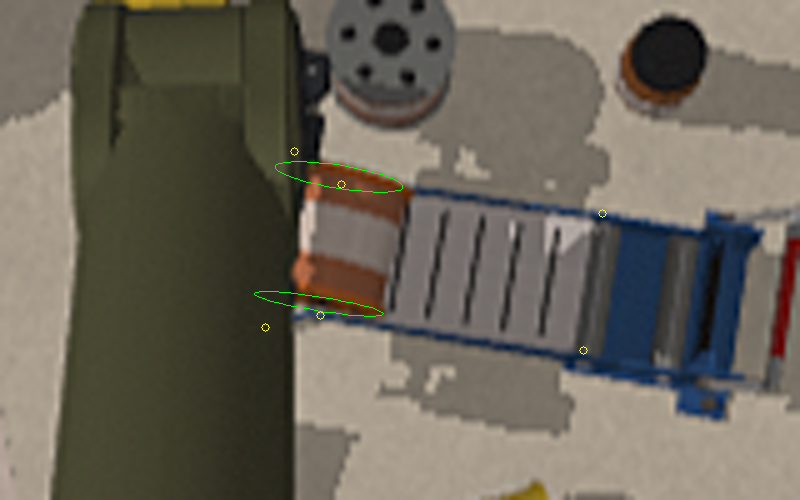

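It has entered between the rails square-on. Now I push up the ramp, raising the hand with the slope.

```bash
python3 -m crank '[-1,1,6,0,0,0,60, -1,0,8,0,0,0,60, -1,0,8,0,0,0,60, -1,0,8,0,0,0,60, -1,0,8,0,0,0,60]'; python3 plan.py
python3 look.py d 38 0 45.5 0.0
```

```text
time: 7.28
position: [0.555, 0.0361, 0.2179]
tool_rot: [1.323, 1.142, -1.317]
ft_force: [-4.2, 13.9, 10.6]
grip_width: 0.691
t 7.28 hand in stand mm [-13.1  -3.1  35.9] yawerr 0.0115 axis [-0.002  0.008 -1.   ] F [-4.2 13.9 10.6] grip 60.1 q [-0.46  0.31  0.4   1.9  -0.15  0.97 -0.14]
```

View pics/Ld.png

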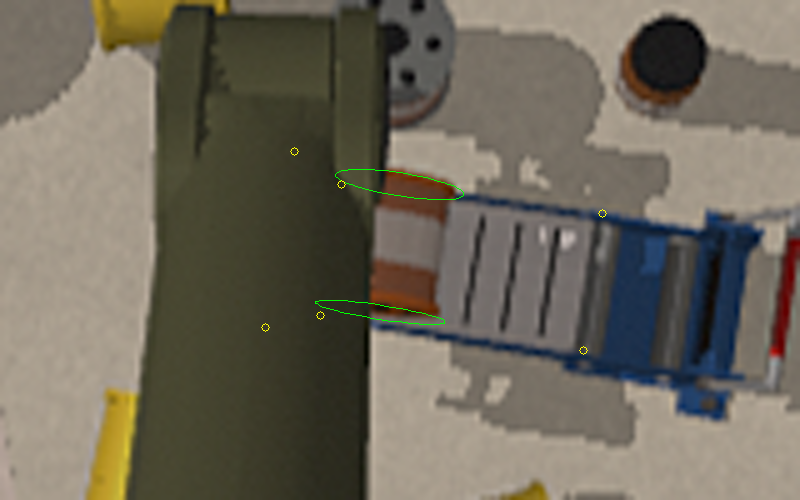

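Forces rose (14 N), and the spool is skewed about -0.05 rad against the +y rail because the hand sits ~6 mm to its -y side. I'll ease off slightly, recentre the hand and square up.

```bash
python3 -m crank '[0,1,-1,0,0,0,54, 0,2,-1,0,0,0,54, 0,2,-1,0,0,0,54, 0,1,0,0,0,0,54, 0,0,0,0,0,0,54]'; python3 plan.py
python3 look.py e 35 3 45 0.0
python3 - <<'E'
from h import *
cv2.imwrite('pics/we.png',cv2.resize(ctrl.get_image('wrist')[200:340,200:440],None,fx=3,fy=3)[...,::-1])
cv2.imwrite('pics/se.png',cv2.resize(ctrl.get_image('scene')[130:280,230:430],(800,600),interpolation=cv2.INTER_CUBIC)[...,::-1])
E
```

```text
time: 7.95
position: [0.5573, 0.0373, 0.215]
tool_rot: [1.315, 1.15, -1.33]
ft_force: [-15.3, 11.1, 8.6]
grip_width: 0.622
t 7.95 hand in stand mm [-14.6  -1.1  33. ] yawerr 0.0106 axis [-0.016  0.006 -1.   ] F [-15.3  11.1   8.6] grip 54.1 q [-0.46  0.32  0.4   1.89 -0.16  0.98 -0.14]
```

View pics/Le.png

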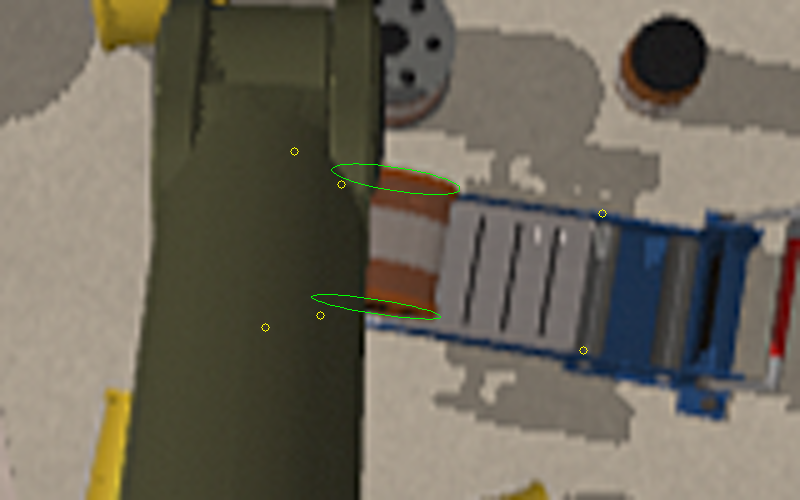

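View pics/we.png

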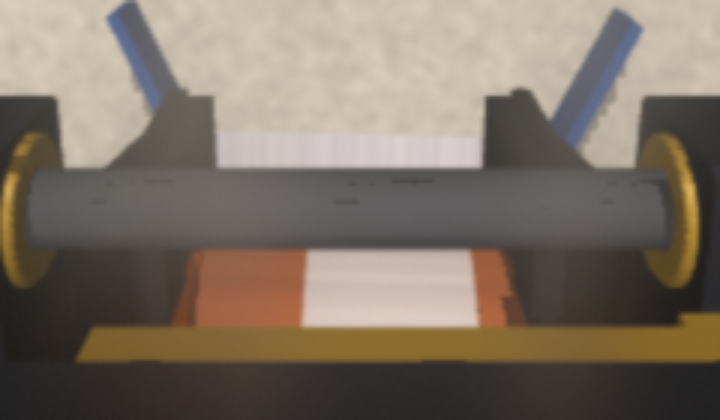

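View pics/se.png

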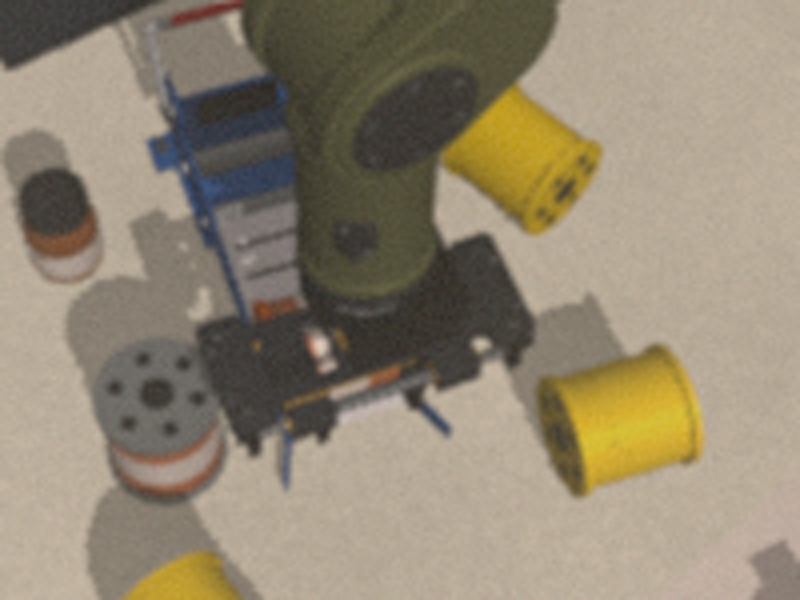

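The wrist view shows the band centre at column ~389 against a hand centre of ~350, so the spool sits ~6 mm to +y of the hand. One finger is on the winding behind the +y flange and the other is at the flange edge, hence the skew. I'll relax sideways and close the fingers gently so both bear on the winding.

```bash
python3 -m crank '[0,-2,0,0,0,0,50, 0,-2,0,0,0,0,40, 0,0,0,0,0,0,30, 0,0,0,0,0,0,24, 0,0,0,0,0,0,24]' 5; python3 plan.py
python3 - <<'E'
from h import *
cv2.imwrite('pics/wf.png',cv2.resize(ctrl.get_image('wrist')[200:340,200:440],None,fx=3,fy=3)[...,::-1])
E
```

```text
time: 8.72
position: [0.5552, 0.0371, 0.2157]
tool_rot: [1.318, 1.144, -1.325]
ft_force: [-9.4, 9.5, 5.3]
grip_width: 0.607
t 8.72 hand in stand mm [-14.1  -3.1  33.7] yawerr 0.0104 axis [-0.009  0.005 -1.   ] F [-9.4  9.5  5.3] grip 52.8 q [-0.46  0.31  0.4   1.9  -0.15  0.97 -0.14]
```

View pics/wf.png

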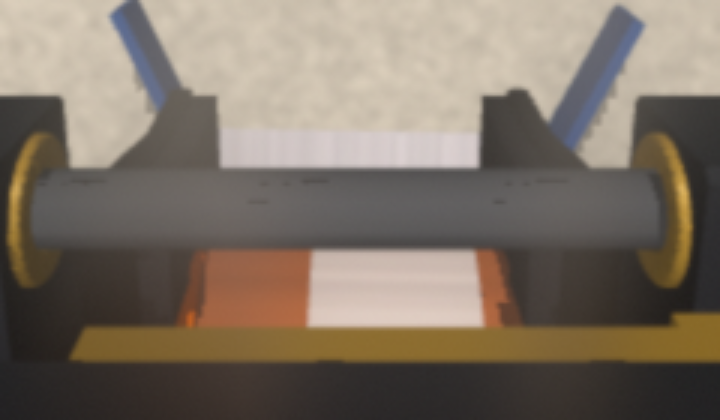

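The jaws stalled at 53 mm: the -y finger is outside the -y flange, so the offset is ~9 mm. I'll open a little and ease back slowly with the spool following, then recentre.

```bash
python3 -m crank '[0,0,0,0,0,0,57, 0,0,-2,0,0,0,57, 0,0,-3,0,0,0,57, 0,0,-3,0,0,0,57, 0,0,-3,0,0,0,57]' 5; python3 plan.py
python3 look.py g 27 3 44 0.0
python3 - <<'E'
from h import *
cv2.imwrite('pics/wg.png',cv2.resize(ctrl.get_image('wrist')[200:340,200:440],None,fx=3,fy=3)[...,::-1])
E
```

```text
time: 9.4
position: [0.5591, 0.0448, 0.2162]
tool_rot: [1.319, 1.134, -1.322]
ft_force: [-2.1, 1.8, 0.1]
grip_width: 0.652
t 9.4 hand in stand mm [-22.3  -0.5  34.2] yawerr 0.0088 axis [-0.002 -0.001 -1.   ] F [-2.1  1.8  0.1] grip 56.7 q [-0.48  0.32  0.4   1.89 -0.15  0.97 -0.16]
```

View pics/wg.png

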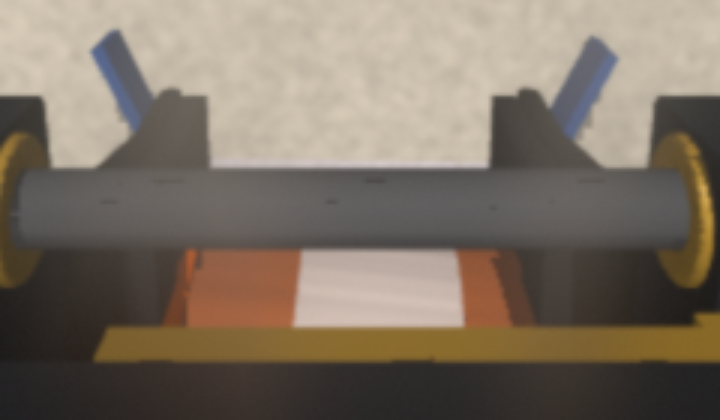

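View pics/Lg.png

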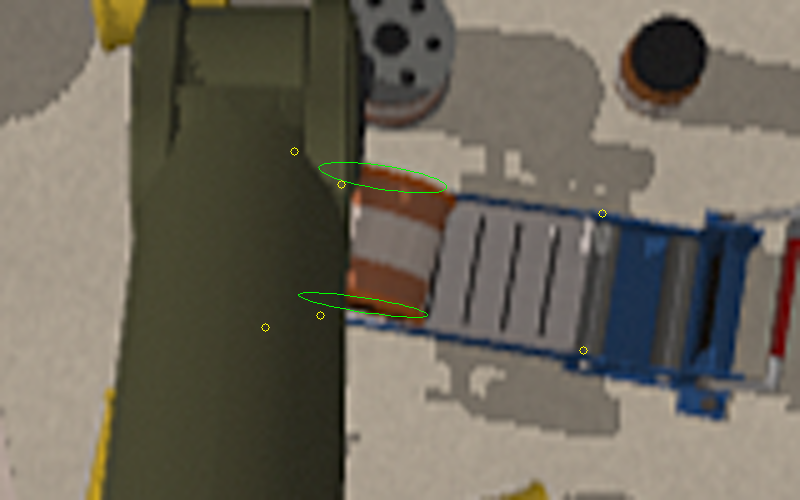

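```bash
python3 -m crank '[0,0,-3,0,0,0,57, 0,0,-3,0,0,0,57, 0,0,-3,0,0,0,45, 0,0,-1,0,0,0,35, 0,0,0,0,0,0,26]' 5; python3 plan.py
python3 look.py h 27 3 44 -0.1
python3 - <<'E'
from h import *
cv2.imwrite('pics/wh.png',cv2.resize(ctrl.get_image('wrist')[200:340,200:440],None,fx=3,fy=3)[...,::-1])
E
```

```text
time: 10.12
position: [0.5615, 0.0552, 0.217]
tool_rot: [1.321, 1.133, -1.319]
ft_force: [-0.3, -0.4, -0.4]
grip_width: 0.399
t 10.12 hand in stand mm [-32.9   0.2  35. ] yawerr 0.0095 axis [ 0.001  0.    -1.   ] F [-0.3 -0.4 -0.4] grip 34.7 q [-0.49  0.32  0.4   1.88 -0.15  0.97 -0.18]
```

View pics/wh.png

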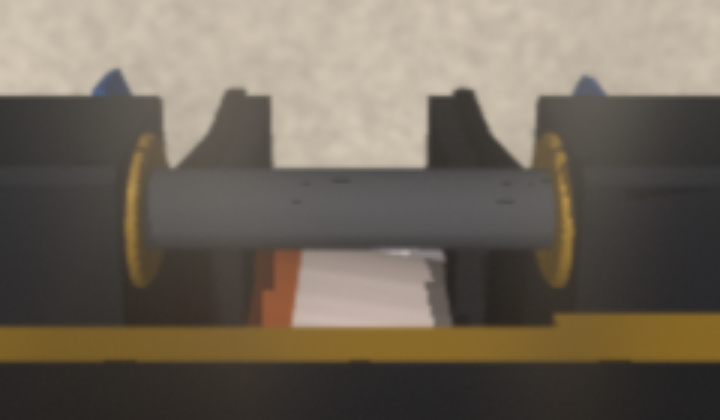

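View pics/Lh.png

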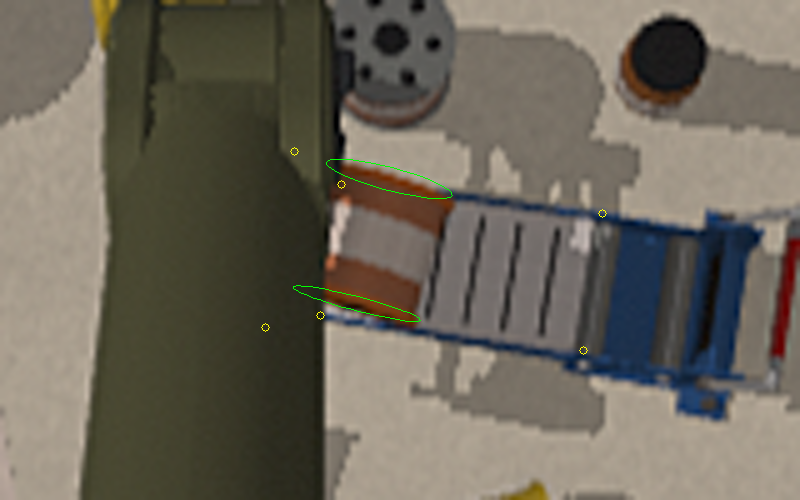

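```bash
python3 -m crank '[0,0,0,0,0,0,26, 0,0,3,0,0,0,26, 0,0,4,0,0,0,26, 0,0,4,0,0,0,26, 0,0,3,0,0,0,26]' 10; python3 plan.py
python3 look.py i 27 2 44 0
python3 - <<'E'
from h import *
cv2.imwrite('pics/wi.png',cv2.resize(ctrl.get_image('wrist')[200:340,200:440],None,fx=3,fy=3)[...,::-1])
E
```

```text
time: 10.85
position: [0.5592, 0.0417, 0.2171]
tool_rot: [1.322, 1.134, -1.319]
ft_force: [0.7, 2.6, 1.3]
grip_width: 0.302
t 10.85 hand in stand mm [-19.3   0.1  35.1] yawerr 0.0093 axis [ 0.001  0.001 -1.   ] F [0.7 2.6 1.3] grip 26.3 q [-0.47  0.31  0.4   1.89 -0.15  0.96 -0.15]
```

View pics/wi.png

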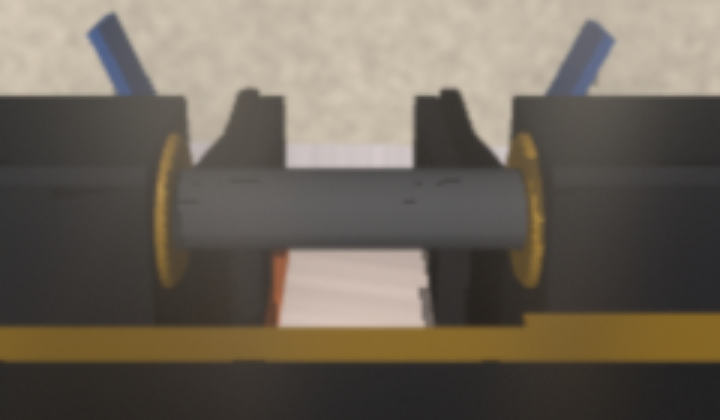

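View pics/Li.png

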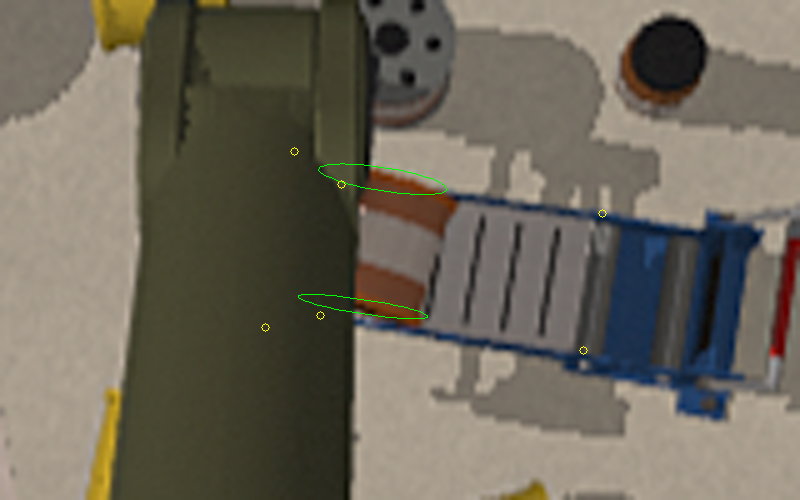

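Contact is light (2.6 N) and the spool is still skewed about -0.1 rad. I'll turn the hand slightly so the -y finger leads, and push gently.

```bash
python3 -m crank '[0,-2,1,-0.03,0,0,26, 0,-2,2,-0.03,0,0,26, 0,0,3,0,0,0,26, 0,0,3,0,0,0,26, 0,0,3,0,0,0,26]' 10; python3 plan.py
python3 look.py j 33 2 44.5 0
python3 - <<'E'
from h import *
cv2.imwrite('pics/wj.png',cv2.resize(ctrl.get_image('wrist')[200:340,200:440],None,fx=3,fy=3)[...,::-1])
E
```

```text
time: 11.58
position: [0.5538, 0.0297, 0.2167]
tool_rot: [1.277, 1.164, -1.277]
ft_force: [0.7, 2.2, 1.2]
grip_width: 0.296
t 11.57 hand in stand mm [-6.5 -3.3 34.7] yawerr 0.0691 axis [-0.  0. -1.] F [0.7 2.2 1.2] grip 25.7 q [-0.45  0.3   0.4   1.9  -0.14  0.96 -0.08]
```

View pics/wj.png

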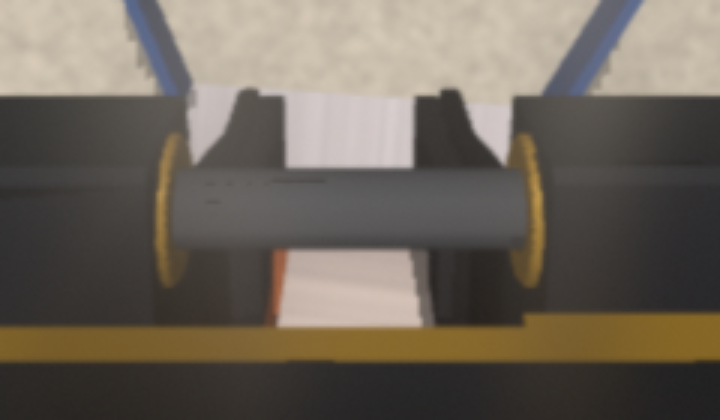

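View pics/Lj.png

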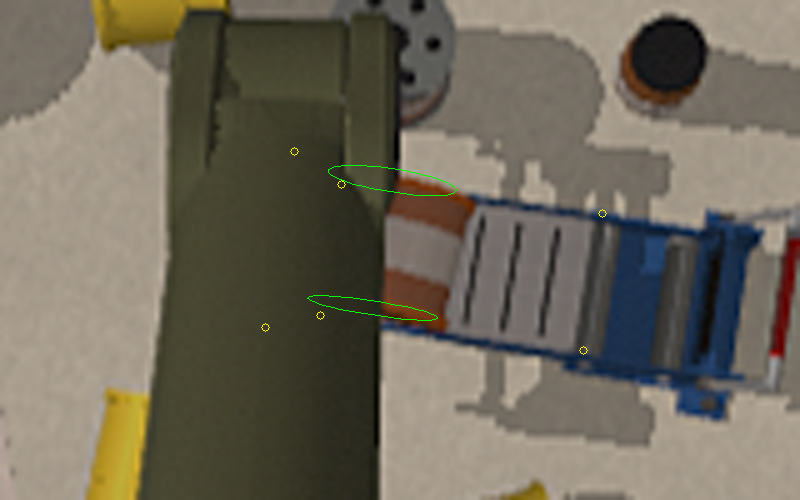

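```bash
python3 -m crank '[-1,0,5,0,0,0,26, -1,0,6,0,0,0,26, -1,-1,6,0,0,0,26, -1,0,6,0,0,0,26, -1,-1,6,0,0,0,26]' 10; python3 plan.py
python3 look.py k 67 0 49.5 0
python3 - <<'E'
from h import *
cv2.imwrite('pics/wk.png',cv2.resize(ctrl.get_image('wrist')[200:340,200:440],None,fx=3,fy=3)[...,::-1])
E
```

```text
time: 12.3
position: [0.5492, 0.0007, 0.2219]
tool_rot: [1.277, 1.164, -1.277]
ft_force: [0.2, 2.5, 1.3]
grip_width: 0.299
t 12.3 hand in stand mm [22.8 -3.2 39.9] yawerr 0.0691 axis [ 0.  0. -1.] F [0.2 2.5 1.3] grip 26.0 q [-0.42  0.29  0.42  1.92 -0.14  0.97 -0.03]
```

View pics/wk.png

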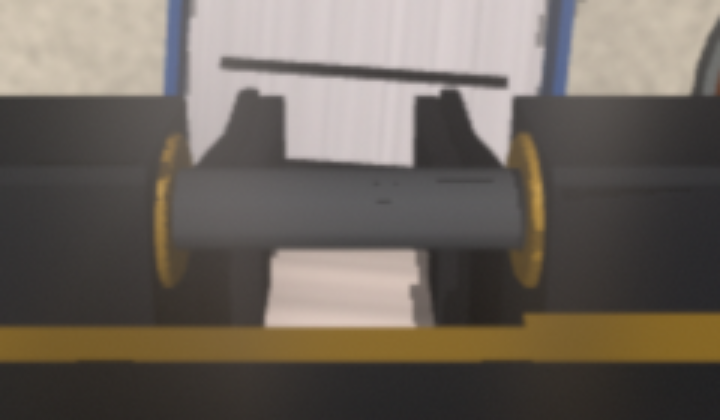

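View pics/Lk.png

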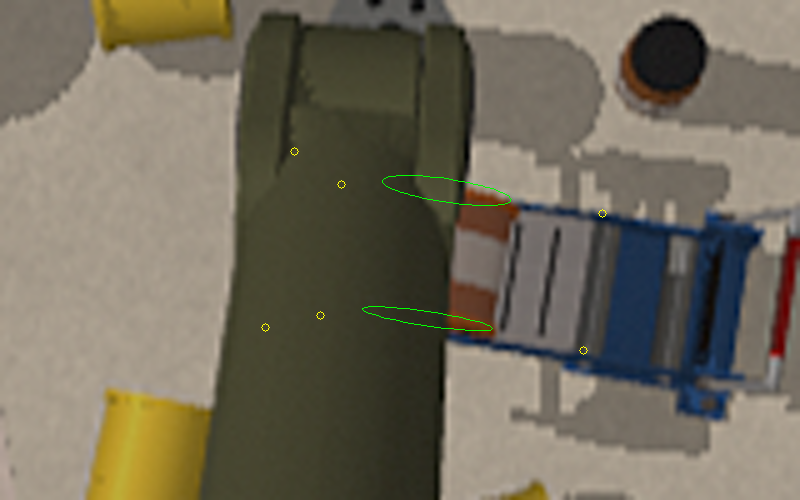

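The spool is now straight on the ramp (x≈70 mm, y≈0). I'll square the hand up and continue.

```bash
python3 -m crank '[-1,0,6,0.02,0,0,26, -1,0,7,0.02,0,0,26, -1,0,7,0.015,0,0,26, -1,0,7,0,0,0,26, -1,0,7,0,0,0,26]' 10; python3 plan.py
python3 look.py l 103 0 55 0
python3 - <<'E'
from h import *
cv2.imwrite('pics/wl.png',cv2.resize(ctrl.get_image('wrist')[200:340,200:440],None,fx=3,fy=3)[...,::-1])
E
```

```text
time: 13.02
position: [0.5448, -0.033, 0.2269]
tool_rot: [1.317, 1.136, -1.317]
ft_force: [0.1, 2.0, 0.4]
grip_width: 0.297
t 13.03 hand in stand mm [56.8 -2.1 44.9] yawerr 0.0143 axis [ 0.  0. -1.] F [0.1 2.  0.4] grip 25.9 q [-0.38  0.28  0.44  1.92 -0.14  0.98 -0.02]
```

View pics/wl.png

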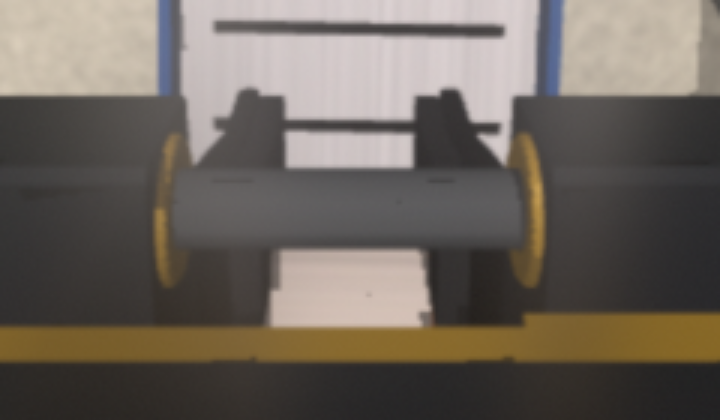

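View pics/Ll.png

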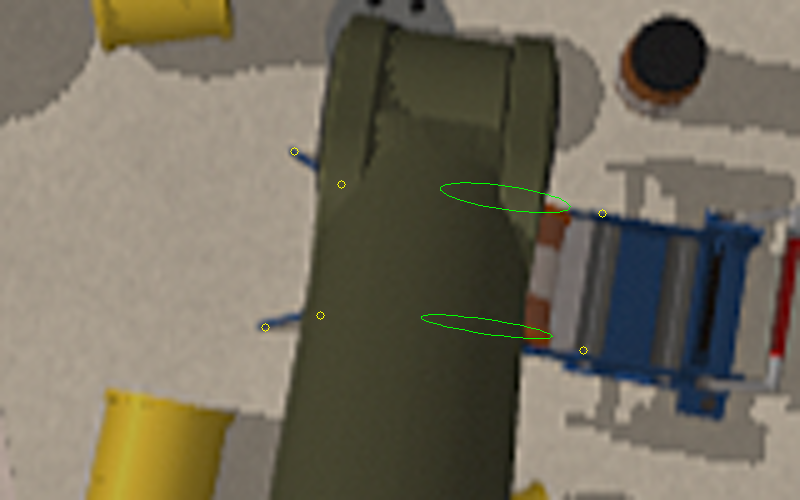

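```bash
python3 -m crank '[-1,0,7,0,0,0,26, -1,0,7,0,0,0,26, -1,0,7,0,0,0,26, -1,0,7,0,0,0,26, -1,0,7,0,0,0,26]' 10; python3 plan.py; python3 -m crank '[-1,0,6,0,0,0,26, -1,0,6,0,0,0,26, -1,0,5,0,0,0,26, 0,0,5,0,0,0,26, 0,0,4,0,0,0,26]' 10; python3 plan.py
python3 - <<'E'
from h import *
cv2.imwrite('pics/wm.png',cv2.resize(ctrl.get_image('wrist')[200:340,200:440],None,fx=3,fy=3)[...,::-1])
cv2.imwrite('pics/sm.png',cv2.resize(ctrl.get_image('scene')[90:210,230:390],(800,600),interpolation=cv2.INTER_CUBIC)[...,::-1])
E
python3 look.py m 165 0 64 0
```

```text
time: 13.75
position: [0.5397, -0.0676, 0.2319]
tool_rot: [1.317, 1.136, -1.317]
ft_force: [0.7, 1.7, 1.7]
grip_width: 0.3
t 13.75 hand in stand mm [91.8 -1.6 49.9] yawerr 0.0142 axis [ 0.  0. -1.] F [0.7 1.7 1.7] grip 26.1 q [-0.34  0.27  0.46  1.92 -0.14  0.98  0.05]
time: 14.38
position: [0.5356, -0.0938, 0.2345]
tool_rot: [1.316, 1.135, -1.318]
ft_force: [-0.4, 0.2, 0.5]
grip_width: 0.298
t 14.38 hand in stand mm [118.3  -1.4  52.5] yawerr 0.0138 axis [-0.001 -0.001 -1.   ] F [-0.4  0.2  0.5] grip 25.9 q [-0.3   0.26  0.48  1.92 -0.14  0.99  0.1 ]
```

View pics/Lm.png

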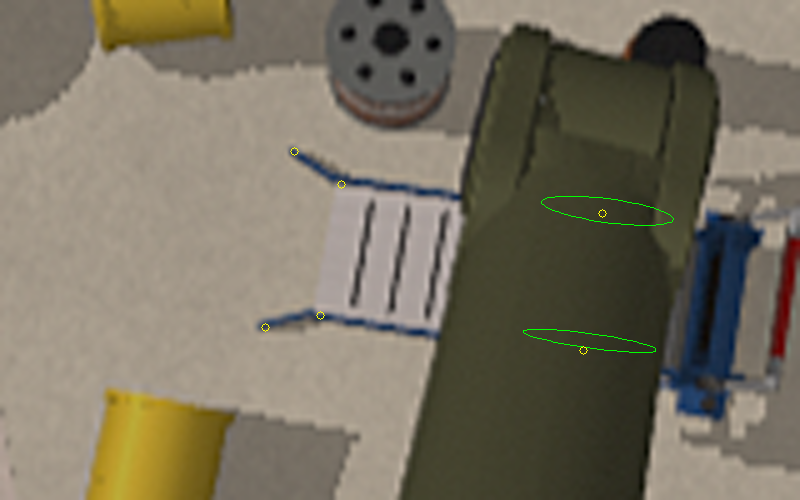

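View pics/sm.png

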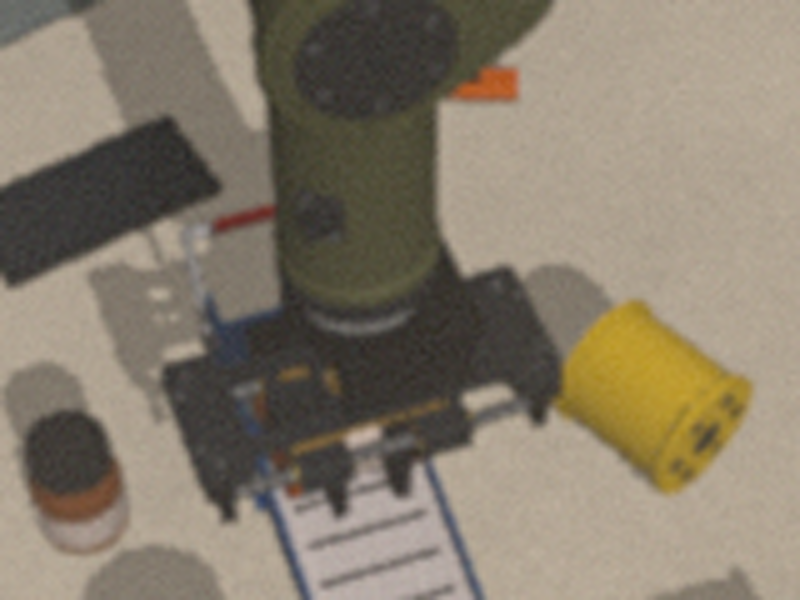

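```bash
python3 -m crank '[0,0,3,0,0,0,26, 0,0,3,0,0,0,26, 0,0,3,0,0,0,26, 0,0,3,0,0,0,26, 0,0,3,0,0,0,26]' 10; python3 plan.py
python3 - <<'E'
from h import *
cv2.imwrite('pics/wn.png',cv2.resize(ctrl.get_image('wrist')[200:340,200:440],None,fx=3,fy=3)[...,::-1])
E
python3 look.py n 165 0 64 0
```

```text
time: 15.15
position: [0.5337, -0.108, 0.2348]
tool_rot: [1.317, 1.136, -1.317]
ft_force: [0.3, -0.3, -0.2]
grip_width: 0.295
t 15.15 hand in stand mm [132.6  -1.   52.8] yawerr 0.0141 axis [ 0. -0. -1.] F [ 0.3 -0.3 -0.2] grip 25.7 q [-0.28  0.27  0.49  1.92 -0.15  0.99  0.13]
```

View pics/wn.png

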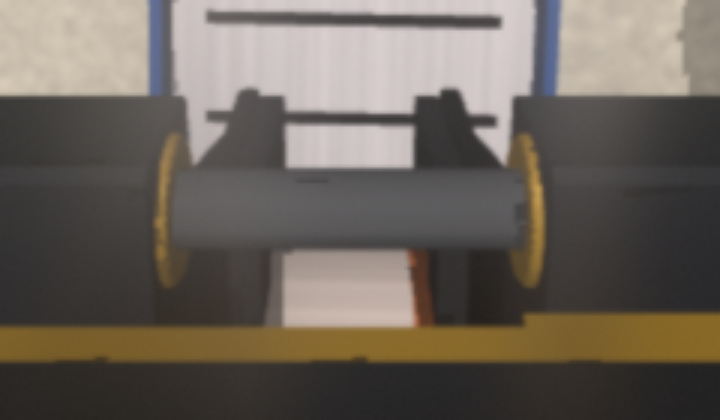

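```bash
python3 -m crank '[0,0,3,0,0,0,26, 0,0,3,0,0,0,26, 0,0,2,0,0,0,26, 0,0,2,0,0,0,26, 0,0,0,0,0,0,26]' 10; python3 plan.py
python3 - <<'E'
from h import *
cv2.imwrite('pics/so.png',cv2.resize(ctrl.get_image('scene')[90:210,230:390],(800,600),interpolation=cv2.INTER_CUBIC)[...,::-1])
E
python3 look.py o 199 0 57 0
```

```text
time: 15.88
position: [0.5323, -0.1177, 0.2348]
tool_rot: [1.317, 1.136, -1.317]
ft_force: [0.4, -0.1, 0.9]
grip_width: 0.298
t 15.88 hand in stand mm [142.4  -0.9  52.8] yawerr 0.014 axis [ 0.  0. -1.] F [ 0.4 -0.1  0.9] grip 25.9 q [-0.27  0.27  0.49  1.92 -0.15  0.99  0.15]
```

View pics/Lo.png

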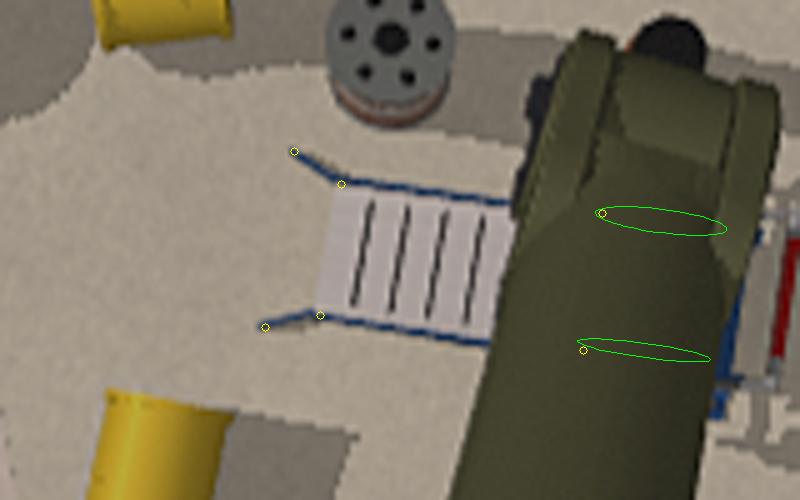

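View pics/so.png

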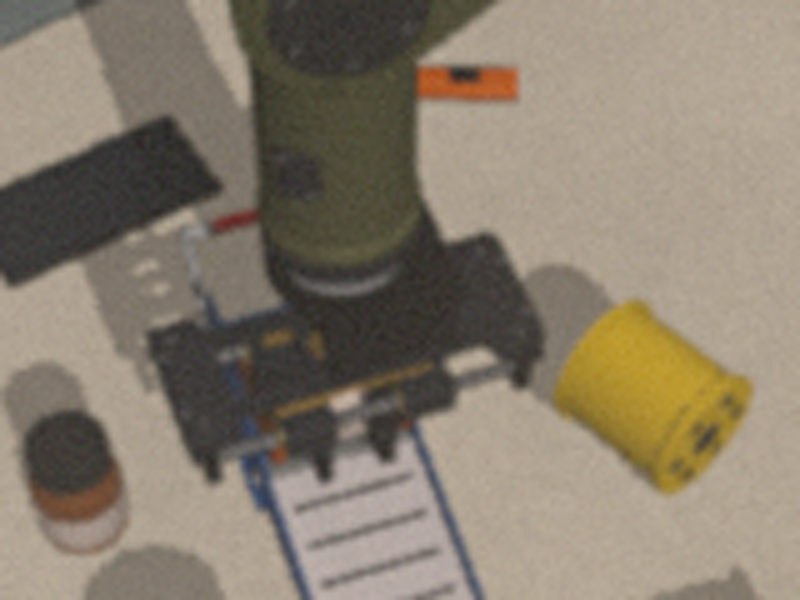

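There was no contact force with the hand well past the top, so the spool must have dropped home. I'll back off slightly, rise, and check.

```bash
python3 -m crank '[0,0,-8,0,0,0,26, -20,0,0,0,0,0,26, -30,0,0,0,0,0,10, -30,0,0,0,0,0,0, -30,0,0,0,0,0,0]' 10; python3 -m crank '[0,0,-40,0,0,0,0, 0,0,-40,0,0,0,0, 0,0,-40,0,0,0,0, 0,0,0,0,0,0,0, 0,0,0,0,0,0,0]' ; python3 plan.py
python3 - <<'E'
from h import *
cv2.imwrite('pics/sp.png',cv2.resize(ctrl.get_image('scene')[90:210,230:390],(800,600),interpolation=cv2.INTER_CUBIC)[...,::-1])
E
python3 look.py p 199 0 57 0
```

```text
time: 16.6
position: [0.5335, -0.1089, 0.3457]
tool_rot: [1.316, 1.137, -1.316]
ft_force: [0.7, 0.4, 0.8]
grip_width: 0.05
time: 17.23
position: [0.5509, 0.0089, 0.3447]
tool_rot: [1.316, 1.136, -1.317]
ft_force: [-0.2, 0.4, -0.1]
grip_width: 0.005
t 17.23 hand in stand mm [ 14.5  -2.8 162.7] yawerr 0.0146 axis [-0.    -0.001 -1.   ] F [-0.2  0.4 -0.1] grip 0.4 q [-0.44  0.15  0.42  1.79 -0.07  1.21 -0.15]
```

View pics/Lp.png

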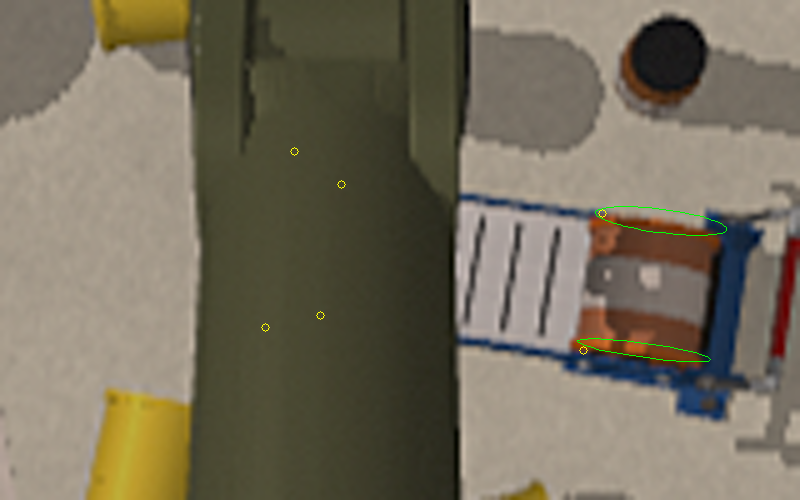

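View pics/sp.png

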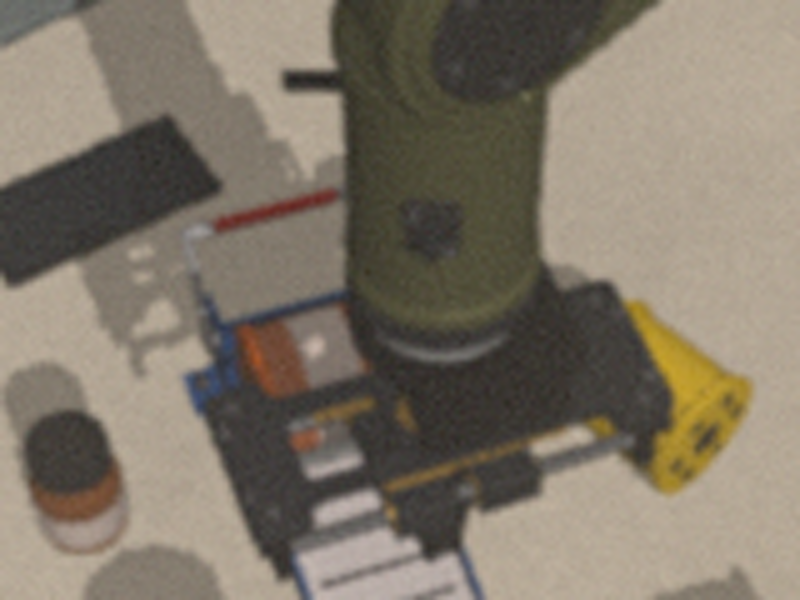

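The spool sits between the cheeks in both views, and the bail bar (red) is still standing behind it. Next I estimate the bail angle.

```bash
python3 - <<'E'
from fit import *
Q=[.556,.0227,-1.7321]
obs={}
for n in('scene','top'):
    ctrl.get_image(n)
    l=ctrl.mark_of(n,'bail_bar');print(n,[(np.round(d['at'],1),round(d['confidence'],2)) for d in l])
    l=ctrl.mark_of(n,'spool');print(n,'spool',[(np.round(d['at'],1),round(d['confidence'],2)) for d in l], 'expected home', pj(n,S2W(Q,[[.199,0,.057]])))
for a in (-.45,-.35,-.25,-.15): print(a,[np.round(pj(n,S2W(Q,[[.244-.068*np.sin(a),0,.057+.068*np.cos(a)]]))[0],1) for n in('scene','top')])
E
python3 plan.py 312 0 160 10
```

```text
scene [(array([284.6, 132.8]), 0.62), (array([248.5, 128.9]), 0.26)]
scene spool [(array([381.5, 233.5]), 0.9), (array([296.4, 166.9]), 0.88), (array([359.3, 170.2]), 0.84), (array([281.6, 294.2]), 0.64)] expected home [[293.25222079 163.37776092]]
top [(array([385. , 207.9]), 0.68)]
top spool [(array([261.5, 242.3]), 0.95), (array([326.6, 263.9]), 0.83), (array([263. , 147.2]), 0.74), (array([357.2, 208.5]), 0.65)] expected home [[359.22553585 207.22305046]]
-0.45 [array([283.9, 129.6]), array([388.1, 208.9])]
-0.35 [array([284.5, 130.6]), array([386.1, 208.5])]
-0.25 [array([285.2, 131.8]), array([384., 208.])]
-0.15 [array([285.9, 133.2]), array([381.8, 207.5])]
t 17.62 hand in stand mm [ 14.8  -2.7 162.8] yawerr 0.0134 axis [ 0.  0. -1.] F [-0.9 -0.3  0.5] grip 0.5 q [-0.44  0.15  0.42  1.79 -0.07  1.21 -0.15]
[ 0.3 -0.1 29.7] [ 0.001 -0.    -0.   ]
[ 0.3 -0.1 29.7] [ 0.001 -0.    -0.   ]
[ 0.3 -0.1 29.7] [ 0.001 -0.    -0.   ]
[ 0.3 -0.  29.7] [ 0.001 -0.    -0.   ]
[ 0.3  0.  29.7] [ 0.001 -0.    -0.   ]
[ 0.3  0.1 29.7] [ 0.001 -0.    -0.   ]
[ 0.3  0.1 29.7] [ 0.001 -0.    -0.   ]
[ 0.3  0.1 29.7] [ 0.001 -0.    -0.   ]
[ 0.3  0.2 29.7] [ 0.001 -0.    -0.   ]
[ 0.3  0.2 29.7] [ 0.001 -0.    -0.   ]
```

Bail angle is about -0.3, which puts the bar at x≈264 and z≈122 mm. I'll pass over it with the fingers closed.

```bash
python3 -m crank '[0,0,30,0,0,0,0, 0,0,30,0,0,0,0, 0,0,30,0,0,0,0, 0,0,30,0,0,0,0, 0,0,30,0,0,0,0]'; python3 -m crank '[0,0,30,0,0,0,0, 0,0,30,0,0,0,0, 0,0,30,0,0,0,0, 0,0,30,0,0,0,0, 0,0,28,0,0,0,0]' ; python3 plan.py 312 0 104 3
python3 - <<'E'
from h import *
cv2.imwrite('pics/sq.png',cv2.resize(ctrl.get_image('scene')[90:210,230:390],(800,600),interpolation=cv2.INTER_CUBIC)[...,::-1])
cv2.imwrite('pics/wq.png',ctrl.get_image('wrist')[...,::-1])
E
```

```text
time: 18.25
position: [0.5288, -0.1405, 0.3449]
tool_rot: [1.317, 1.136, -1.317]
ft_force: [0.1, -1.4, 0.5]
grip_width: 0.005
time: 18.88
position: [0.507, -0.287, 0.3448]
tool_rot: [1.317, 1.136, -1.317]
ft_force: [0.6, 0.4, -0.4]
grip_width: 0.006
t 18.88 hand in stand mm [313.5   1.4 162.8] yawerr 0.0138 axis [ 0. -0. -1.] F [ 0.6  0.4 -0.4] grip 0.5 q [-0.07  0.24  0.63  1.72 -0.15  1.22  0.45]
[19.6 -0.5 -0.5] [ 0.005 -0.    -0.   ]
[19.6 -0.5 -0.5] [ 0.005 -0.    -0.   ]
[19.6 -0.5 -0.5] [ 0.005 -0.    -0.   ]
```

View pics/sq.png

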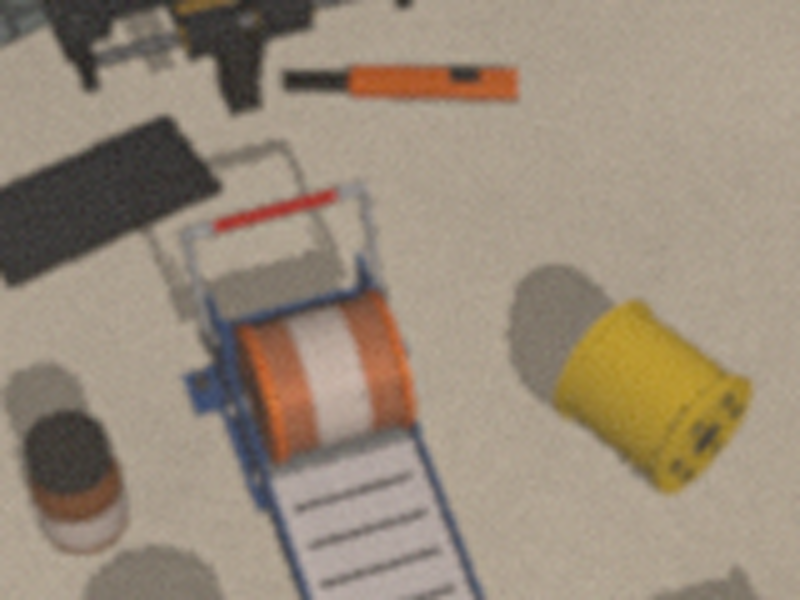

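View pics/wq.png

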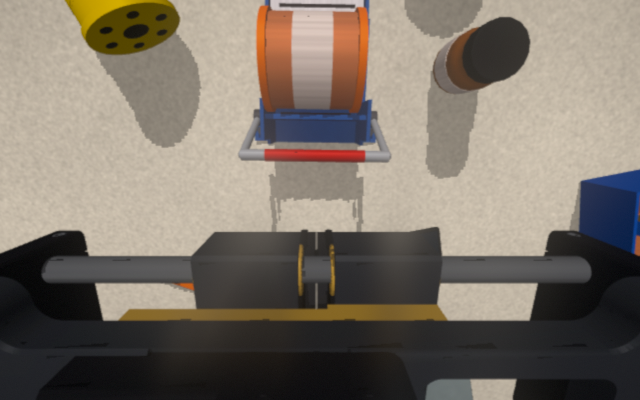

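The spool is home and square, with the bail standing behind it. I'll lower the closed fingertips behind the bar, then push.

```bash
python3 -m crank '[15,0,0,0,0,0,0, 15,0,0,0,0,0,0, 15,0,0,0,0,0,0, 14,0,0,0,0,0,0, 0,0,-5,0,0,0,0]'; python3 -m crank '[0,0,-8,0,0,0,0, 0,0,-8,0,0,0,0, 0,0,-8,0,0,0,0, 0,0,-8,0,0,0,0, 0,0,-8,0,0,0,0]' ; python3 plan.py
python3 - <<'E'
from h import *
cv2.imwrite('pics/wr.png',ctrl.get_image('wrist')[...,::-1])
E
```

```text
time: 19.6
position: [0.5076, -0.2804, 0.2841]
tool_rot: [1.316, 1.138, -1.319]
ft_force: [-0.6, -0.0, 0.3]
grip_width: 0.002
time: 20.23
position: [0.5141, -0.2408, 0.286]
tool_rot: [1.317, 1.135, -1.316]
ft_force: [0.8, -0.1, 0.5]
grip_width: 0.009
t 20.23 hand in stand mm [266.8   1.  104. ] yawerr 0.0143 axis [ 0.001 -0.    -1.   ] F [ 0.8 -0.1  0.5] grip 0.8 q [-0.13  0.26  0.6   1.82 -0.16  1.1   0.38]
```

View pics/wr.png

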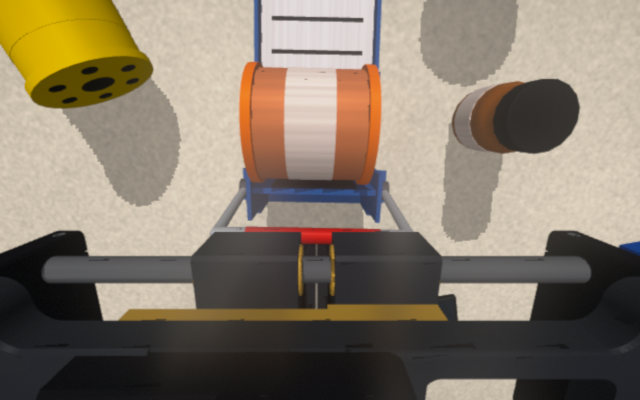

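```bash
python3 -m crank '[0,0,-7,0,0,0,0, 0,0,-7,0,0,0,0, 0,0,-7,0,0,0,0, 0,0,-7,0,0,0,0, 0,0,-6,0,0,0,0]' ; python3 plan.py
python3 - <<'E'
from h import *
cv2.imwrite('pics/ws.png',ctrl.get_image('wrist')[...,::-1])
E
```

```text
time: 20.9
position: [0.519, -0.207, 0.2857]
tool_rot: [1.317, 1.136, -1.316]
ft_force: [0.2, -0.2, 0.6]
grip_width: 0.006
t 20.9 hand in stand mm [232.7   0.4 103.7] yawerr 0.0146 axis [-0.  0. -1.] F [ 0.2 -0.2  0.6] grip 0.5 q [-0.18  0.24  0.58  1.84 -0.15  1.1   0.31]
```

View pics/ws.png

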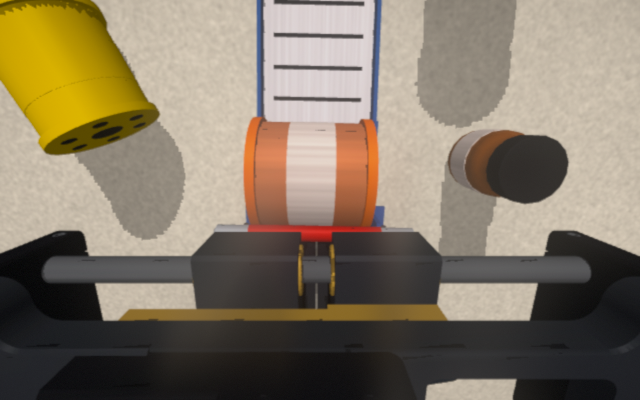

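```bash
python3 -m crank '[0,0,-5,0,0,0,0, 0,0,-5,0,0,0,0, 0,0,-4,0,0,0,0, 0,0,-3,0,0,0,0, 0,0,0,0,0,0,0]' ; python3 plan.py
python3 - <<'E'
from h import *
cv2.imwrite('pics/wt.png',ctrl.get_image('wrist')[...,::-1])
E
```

```text
time: 21.58
position: [0.5215, -0.1905, 0.2858]
tool_rot: [1.316, 1.136, -1.316]
ft_force: [0.4, 0.2, 0.2]
grip_width: 0.004
t 21.57 hand in stand mm [2.160e+02 2.000e-01 1.038e+02] yawerr 0.0148 axis [ 0.  0. -1.] F [0.4 0.2 0.2] grip 0.4 q [-0.2   0.23  0.57  1.85 -0.14  1.1   0.27]
```

View pics/wt.png

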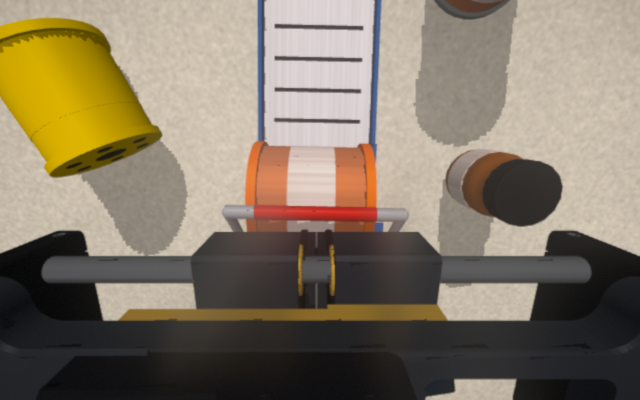

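The bar has gone ahead of the finger onto the spool. I'll back off, rise clear and check.

```bash
python3 -m crank '[0,0,8,0,0,0,0, -20,0,8,0,0,0,0, -30,0,10,0,0,0,0, -30,0,20,0,0,0,0, -10,0,30,0,0,0,0]' ; python3 -m crank '[0,0,30,0,0,0,0, 0,0,30,0,0,0,0, -10,0,30,0,0,0,0, -10,0,20,0,0,0,0, 0,0,0,0,0,0,0]'; python3 plan.py
python3 - <<'E'
from fit import *
Q=[.556,.0227,-1.7321]
cv2.imwrite('pics/wu.png',ctrl.get_image('wrist')[...,::-1])
cv2.imwrite('pics/su.png',cv2.resize(ctrl.get_image('scene')[90:210,230:390],(800,600),interpolation=cv2.INTER_CUBIC)[...,::-1])
cv2.imwrite('pics/tu.png',cv2.resize(ctrl.get_image('top')[100:280,160:460],(800,480),interpolation=cv2.INTER_CUBIC)[...,::-1])
for n in('scene','top'):
    for t in ('bail_bar','spool','spare_spool','varnish','phone','knife','pen','woofer','midrange'):
        print(n,t,[(np.round(d['at'],1).tolist(),round(d['confidence'],2)) for d in ctrl.mark_of(n,t)[:4]])
for a in (.7,.8,.88,.96,1.1): print(a,[np.round(pj(n,S2W(Q,[[.244-.068*np.sin(a),0,.057+.068*np.cos(a)]]))[0],1) for n in('scene','top')])
E
```

```text
time: 22.25
position: [0.5107, -0.267, 0.378]
tool_rot: [1.317, 1.134, -1.313]
ft_force: [-0.0, -0.5, -0.6]
grip_width: 0.008
time: 22.88
position: [0.4933, -0.3769, 0.3967]
tool_rot: [1.318, 1.132, -1.319]
ft_force: [-0.4, 0.0, 0.7]
grip_width: 0.006
t 22.88 hand in stand mm [404.4   2.3 214.7] yawerr 0.0108 axis [ 0.001 -0.002 -1.   ] F [-0.4  0.   0.7] grip 0.5 q [ 0.05  0.3   0.69  1.56 -0.19  1.34  0.61]
scene bail_bar [([294.2, 160.5], 0.74), ([247.4, 131.5], 0.69)]
scene spool [([292.4, 167.8], 0.95), ([382.2, 234.5], 0.89), ([359.6, 167.8], 0.83)]
scene spare_spool []
scene varnish [([246.6, 190.9], 0.82)]
scene phone [([247.7, 128.8], 0.82)]
scene knife [([319.5, 105.9], 0.6), ([315.9, 233.8], 0.16)]
scene pen [([292.8, 167.2], 0.74), ([399.7, 356.3], 0.62), ([314.7, 237.7], 0.44)]
scene woofer [([324.8, 380.5], 0.71)]
scene midrange [([451.6, 315.1], 0.6)]
top bail_bar [([356.5, 204.6], 0.6)]
top spool [([260.4, 241.9], 0.92), ([265.3, 149.0], 0.73), ([358.0, 213.0], 0.57)]
top spare_spool []
top varnish [([359.7, 167.4], 0.58)]
top phone [([426.3, 196.0], 0.61)]
top knife [([422.3, 273.0], 0.66)]
top pen [([180.9, 203.6], 0.7)]
top woofer [([197.0, 149.3], 0.62)]
top midrange [([179.0, 248.8], 0.98)]
0.7 [array([292.3, 151.6]), array([362.3, 205.1])]
0.8 [array([293., 154.]), array([360.4, 205. ])]
0.88 [array([293.5, 155.9]), array([358.9, 205. ])]
0.96 [array([293.9, 157.8]), array([357.6, 205. ])]
1.1 [array([294.6, 161. ]), array([355.6, 205.1])]
```

View pics/su.png

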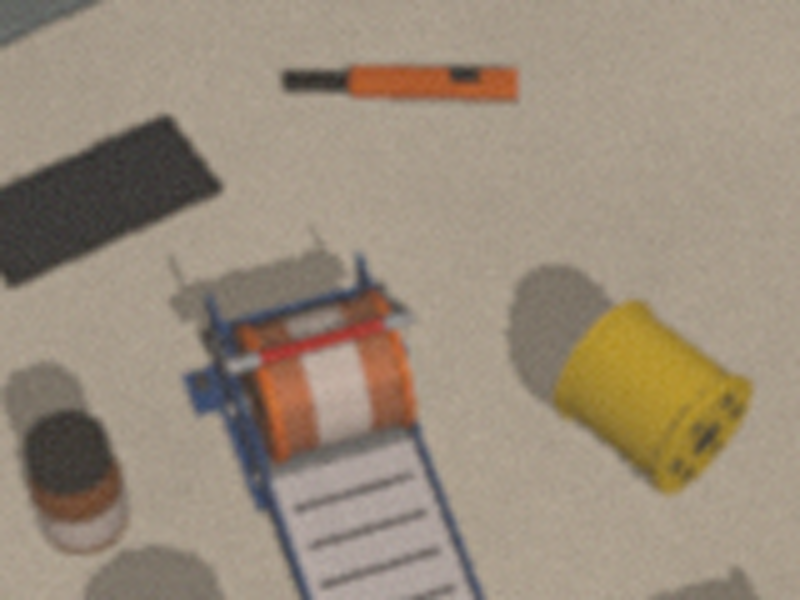

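View pics/tu.png

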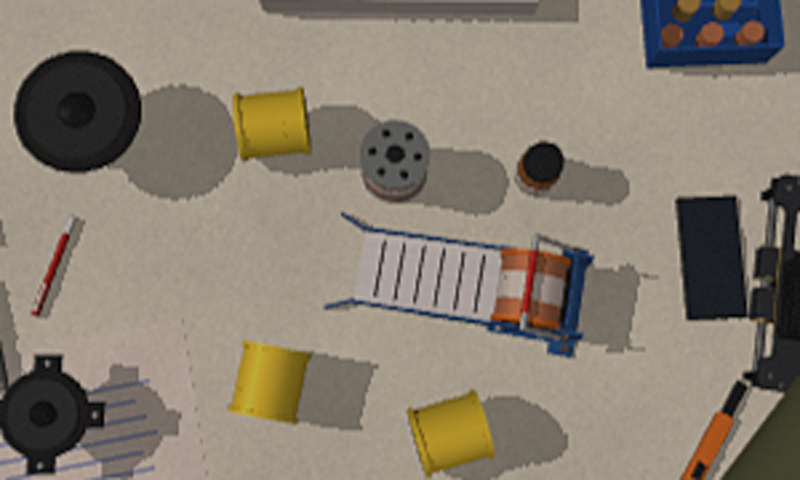

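View pics/wu.png

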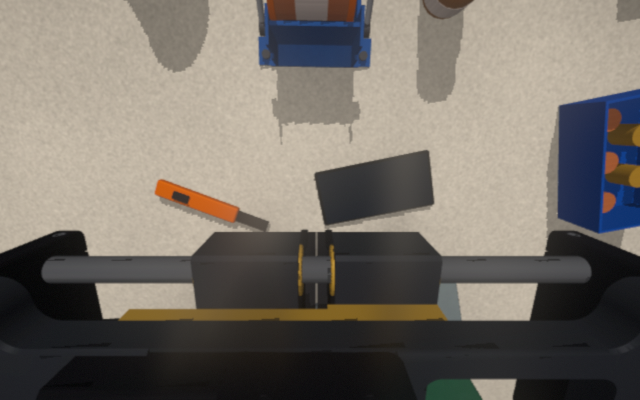

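The bar lies across the spool in both views: scene (294,159) and top (359,208), which fits ~0.9 rad. The spool is home, the bystanders are unmoved and the hand is clear. Handing in.

```bash
python3 -c "
from bench import ctrl
print(ctrl.close_job())"
```

```text
the job is handed in; nothing more can be done
None
```

The orange spool is loaded: it sits home between the rollers, the bail's bar lies on top of it, and the hand is clear. I handed in at about 24 s; no verdict was reported.

- **On the way:** I pushed the spool up the ramp with the fingertips in steps of 8 mm or less per row (about 65 mm/s). About 35 mm up the ramp it skewed by roughly 0.1 rad and jammed between the rails, because the hand was off-centre and the fingers straddled a flange. The contact force reached about 20 N. I eased back about 20 mm (the spool rolled back about 8 mm), closed the fingers onto the winding and straightened it. From there it went up with about 2 N and dropped home. I then passed over the bail and pushed it until it fell onto the spool by itself.
- **Last checks:** The scene and top pictures show the spool square between the cheeks with the bar across it. No bystander looks moved, and the hand is about 20 cm past the spool with no force on it.
- **What disagreed:** My reading of the bail angle was loose. My pixel readings of the bar fit 0.88 to 0.98 rad, and the network's marks up to about 1.1. The bar visibly rests on the spool, so the angle should be about 0.88. My two fits of the stand's pose also differed by about 3 mm. The network did not report the spare spool in the last pictures, but I could see it standing in its place.

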